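# Lodge the recovered gold in the property locker

## Robot

A 6-joint arm with a two-finger parallel gripper is mounted at the origin on the work surface. World frame = base frame: x ahead of the robot, y to its left, z up, the work surface at z = 0. Lengths are in mm, angles in rad, forces in N, time in s.
With the tool pointing down it reaches from about 350 to 875 mm from the base axis. Payload 4.2 kg.
Tool frame: the origin (TCP) lies at the very end of the fingers, on their centre line; the grasp point (between the pads) lies 19 mm behind it; z points along the fingers, y is the direction in which the jaws open and shut (so a half turn about z gives the same grasp; the last joint's range is limited). The gripper opens to 85 mm and grips with 20 to 120 N. Pads are 22 mm wide; open, the fingers measure 114 mm over their backs; the gripper's body (76 mm by 85 mm) begins 54 mm behind the grasp point. The pads swing forward as they close: fully open they stand 13 mm farther back than shut.
Start: joints at [1.552, 0.385, 0.008, 0, -1.194, -0.259], TCP at [171.368, 601.026, 231.312] pointing down, gripper open.
Joint ranges: [-3.14, 3.14], [-1.21, 2.06], [-1.07, 1.41], [-3.16, 2.05], [-2.99, -0.16], [-3.1, 3.1]. Speed limits (rad/s): [2.79, 2.79, 3.14, 3.14, 3.14, 3.14].

## Interface

Orientations are given as a unit quaternion [x, y, z, w].
In Python, from bench import arm gives the robot as it stands.
- The arm moves only by the tool apply_moves, never from a script. Its argument "plan" is one flat list of numbers, 5 for each row, row after row: the gripper's target within -1 to 1 (shut at 1, half-way at 0, fully open at -1), then the shift along the world's x, y, z in m, then the turn about the world's z in degrees. A call has 1 to 8 rows; each row is the pose to reach, as a shift and turn from the pose commanded when the call began; what a row does not reach only later rows make up. A row lasts 1/12 s, in which the tool goes at most 41.7 mm and 7.16 degrees, less where a joint would pass 70% of its speed; a pose out of reach is approached as far as the arm can. A call with a gripper value outside its range is refused whole. The fingers move at their own pace and stop on an object; the grip force is fixed at half the most. Time passes only in rows, so rows that repeat a pose let the fingers close. It gives the time, the measured TCP pose, the force and the opening at its end, in the units of the state.
- arm.read_state(): the state, without advancing time (a new reading comes with each control period).
- arm.get_image(name): name is "side" or "top"; returns a dict with "color" (480x640x3 uint8, red, green, blue), "range_z" (480x640 float32, mm along the optical axis (not along the pixel's ray), 0 where there is no reading), "camera_matrix" (3x3 intrinsics, pixels), "camera_from_world" (4x4, takes a point from world to camera coordinates). Camera axes: x right, y down, z forward; pixel columns grow to the right and rows downward; lengths in mm; the calibration is good to about 2 mm. A picture is of the moment at which its call begins.
- arm.job_done(): hands the job in, once; it reports no verdict.
The state is a dict: "clock": time; "joints": joint angles; "joint_vel": joint speeds; "joint_efforts": joint torques, N m; "position": TCP position; "ee_rot": TCP orientation; "contact_force": force on the tool from outside, world axes, zero at the start; "wrist_torque": the same for the moment, N m; "gripper_width": finger opening in mm.
Only numpy, scipy, OpenCV 4.12 (cv2) and the standard library are available. Lean on these libraries where they do the work, as an engineer would, in place of code of your own. Each camera call takes 0.05 s, during which the arm holds its last target.

## Task

Gather all the small solid gold pieces lying on the desk into the steel pan, open the clear locker's door by its handle, and, holding the pan by its handle, tip all of them together into the white tray under the locker's low roof. Then stand the pan back upright on the rubber mat and shut the locker door fully. Leave everything else (bangles, spectacle case, wallet, slab, magnifier) where it lies.

Things in the scene. Friction and masses are not known exactly. Their poses are not given: they have to be found in the camera images.
- locker: Fixed clear-acrylic property locker in an dark steel frame, 200 deep (x) x 260 wide (y) x 164 high. Origin: centre of its underside, on the table. Front at x = -100 faces the robot (-x), closed by the door. Inside: y = -122 to 122, floor top at z = 8, back at x = 94, underside of the roof (the low shelf over the tray) at z = 152. A gripper does not fit under the roof; the pan does.
- door_hinge (a point): Point on the vertical hinge axis of the locker's door, at the right (-y) front edge of the locker, 84 above the table. Its frame is the door's: with the door shut its axes are the locker's, +y runs along the shut door from the hinge to its free edge.
- door (a joint): Door angle, rad: 0 shut, grows as the free edge swings towards the robot and round to the right; stop at 2.0. Clear panel 256 wide (hinge to free edge), 12 thick, from 4 to 164 above the table. Turns easily (0.06 N m), stays where left, no latch; may start slightly ajar.
- door_handle (a point): Middle of the door's dark steel handle: a vertical round bar, 12 in diameter, 70 long (92 to 162 above the table), 200 from the hinge axis along the door, its axis 36 in front of the door's outer face (48 in front of the hinge axis). This point is 127 above the table. Two thin level stays join the bar's ends to the door. Axes as the door's.
- tray: White open tray fixed inside the locker under its roof: outside 130 x 130 x 28 high, walls 4. Origin at the centre of its underside, which is 8 above the table, on the locker's floor; its axes are about the locker's.
- mat: Thin black rubber mat, 220 (x) x 130 (y) x 3, fixed on the table. Origin at its underside's centre. The pan stands on it with the handle along the mat's -x.
- pan: Steel pouring pan with a straight handle along its -x, 0.22 kg. Origin: centre of its underside. Trough inside x = -30 to 30; floor at z = 5 from y = -25 to 25; upright wall at y = -25 and end walls at x = -30 and 30, rims at z = 43. On the +y side a ramp rises at 42 degrees from the floor to the pouring lip. Polished: pieces slide at 15 degrees, so tip it 65 to 70 degrees towards +y.
- pan_grip (a point): Point on the axis of the pan's handle at x = -115, y = 0, z = 50 of the pan's frame, axes as the pan's. The handle is a round dark steel rod, 14 in diameter, axis at y = 0, z = 50, from x = -35 to x = -150; being round it can also be gripped with the tool leaning sideways. The pan's centre of mass is near x = -10, z = 25.
- pan_lip (a point): Middle of the pan's pouring lip, at x = 0, y = 71, z = 43.5 of the pan's frame.
- disc: Round disc, 22 in diameter, 12 high. Origin at the centre of its underside. Plain gold-coloured brass, 30 g, lies loose on the table to the left; may be absent.
- hexagon: Hexagonal prism, 25 across its corners (one on its x axis) and 22 across its flats, 14 high. Origin at the centre of its underside. Plain gold-coloured brass, 30 g, lies loose on the table to the left; may be absent.
- square: Square block 20 x 20 x 12 high. Origin at the centre of its underside. Plain gold-coloured brass, 30 g, lies loose on the table to the left; may be absent.
- bar: Small bar 30 (x) x 14 (y) x 12 high. Origin at the centre of its underside. Plain gold-coloured brass, 30 g, lies loose on the table to the left; may be absent.
- cone: Stud: disc 24 in diameter, upright up to 9, then tapering to a 12 wide flat top at 16. Origin at the centre of its underside. Plain gold-coloured brass, 30 g, lies loose on the table to the left; may be absent.
- case1: Bystander: black spectacle case 150 x 55 x 38.
- wallet: Bystander: black wallet 100 x 85 x 18.
- bangle1: Bystander: brass bangle, 68 outside, 60 inside, 7 high.
- bangle2: Bystander: brass bangle, 64 outside, 54 inside, 6 high.
- slab: Bystander: flat black phone-like slab 145 x 70 x 9.
- loupe: Bystander: black eyepiece magnifier, 42 wide, 34 high.

How it is judged:
By the outcome, as a careful person would: the job done as asked, in the order asked, and still so for the second after the job is handed in, with the robot touching nothing.
Of disc, hexagon, square, bar, cone only 3 to 5 are there at a start; the rules pass over those that are not, and their reading is None.
At some moment in a run one of disc, hexagon, square, bar, cone, pan may be knocked a few centimetres aside while the robot is not near it.
It also fails if it takes over 200 s, if anything falls off the work surface, if the arm or the gripper's body presses on something with over 40 N, if the wrist force passes 120 N, or if a joint passes its speed limit or range.

## Working session

There is one attempt and no reset: what is moved stays moved. The work goes in short steps, Python scripts to look and compute and a tool call to move; the robot and the scene stay as the last step left them, time stands still between calls to the robot, and variables do not carry over. Pictures are saved under pics/ and viewed, and the job is handed in when it is done.

Besides the shell and the picture viewer there is one more tool, called after ">>>" by a JSON object that holds its "op" and its "data". apply_moves: Moves the arm, as the interface text tells. Its arguments: {"type":"object","properties":{"plan":{"type":"array","items":{"type":"number"}}},"required":["plan"]}

```bash
ls -la; mkdir -p pics; python3 - <<'E'
from bench import arm
import cv2,numpy as np
print({k:np.round(v,3) for k,v in arm.read_state().items()})
print([a for a in dir(arm) if not a.startswith('__')])
for n in('side','top'):
    d=arm.get_image(n); cv2.imwrite(f'pics/{n}0.png',d['color'][:,:,::-1]); np.savez(f'pics/{n}0.npz',**d)
    print(n,d['camera_matrix'].tolist(),np.round(d['camera_from_world'],3).tolist())
E
```

```text
total 12
drwxr-xr-x  3 agent agent 4096 Dec  7 06:30 .
drwxr-xr-x 23 root  root  4096 Dec  7 06:30 ..
drwxr-xr-x  2 agent agent 4096 Dec  7 06:30 pics
{'clock': np.float64(0.0), 'joints': array([ 1.552,  0.386,  0.007, -0.   , -1.194, -0.259]), 'joint_vel': array([-0.   , -0.002, -0.002, -0.001,  0.001,  0.   ]), 'joint_efforts': array([ 0.0000e+00, -3.9229e+01,  1.8839e+01,  4.1860e+00, -5.0000e-03,
        0.0000e+00]), 'position': array([171.236, 600.465, 230.216]), 'ee_rot': array([ 0.99 , -0.139, -0.   ,  0.001]), 'contact_force': array([-0.138,  0.596,  0.305]), 'wrist_torque': array([ 0.004, -0.05 , -0.011]), 'gripper_width': np.float64(85.276)}
['IKError', 'get_image', 'job_done', 'read_state']
side [[566.3481791141171, 0.0, 320.6704155841745], [0.0, 566.3481791141171, 237.02357179935257], [0.0, 0.0, 1.0]] [[-0.942, -0.335, -0.015, 519.866], [-0.225, 0.664, -0.713, 123.21], [0.249, -0.668, -0.701, 1278.909], [0.0, 0.0, 0.0, 1.0]]
top [[444.0983015449669, 0.0, 312.06022405341844], [0.0, 444.0983015449669, 235.80804160549678], [0.0, 0.0, 1.0]] [[-0.006, -1.0, -0.005, 128.491], [-0.988, 0.007, -0.152, 537.207], [0.152, 0.004, -0.988, 971.103], [0.0, 0.0, 0.0, 1.0]]
```

Both views show five gold pieces (top view around (221,225), (210,254), (242,261), (215,290), (244,300)). The pan is on the mat near (297,235), and the locker is at (450,170) with its handle near (411,232). Now I'll measure.

```bash
cat > h.py <<'E'
import numpy as np,cv2
from bench import arm
def ray(d,u,v,z):
    K=d['camera_matrix'];T=d['camera_from_world'];R=T[:3,:3];t=T[:3,3]
    c=-R.T@t; r=R.T@np.linalg.inv(K)@np.array([u,v,1.]); return c+r*(z-c[2])/r[2]
def proj(d,p):
    T=d['camera_from_world'];q=d['camera_matrix']@(T[:3,:3]@np.array(p,float)+T[:3,3]);return q[:2]/q[2]
def cloud(d):
    Z=d['range_z'].astype(float);v,u=np.indices(Z.shape);K=d['camera_matrix'];T=d['camera_from_world']
    P=np.stack([(u-K[0,2])/K[0,0]*Z,(v-K[1,2])/K[1,1]*Z,Z],-1)
    W=(P-T[:3,3])@T[:3,:3]; W[Z==0]=np.nan; return W
def snap(n,name):
    d=arm.get_image(n);cv2.imwrite(f'pics/{name}.png',d['color'][:,:,::-1]);return d
def gold(d,lo=(12,110,90),hi=(32,255,255)):
    return cv2.inRange(cv2.cvtColor(d['color'],cv2.COLOR_RGB2HSV),lo,hi)
E
python3 - <<'E'
from h import *
for n in('top','side'):
    d=dict(np.load(f'pics/{n}0.npz'))
    W=cloud(d)
    hsv=cv2.cvtColor(d['color'],cv2.COLOR_RGB2HSV)
    pts=[(221,225),(210,254),(242,261),(215,290),(244,300),(150,320)] if n=='top' else [(256,342),(282,360),(304,333),(323,366),(346,343),(200,290)]
    for p in pts: print(p,hsv[p[1],p[0]],np.round(W[p[1],p[0]]))
    h=W[:,:,2]
    m=((h>6)&(h<22)&(hsv[:,:,1]>120)&(hsv[:,:,2]>90)).astype(np.uint8)
    k,l,s,c=cv2.connectedComponentsWithStats(m)
    for i in range(1,k):
        if 15<s[i,4]<400: 
            q=W[l==i];print(n,s[i],np.round(c[i],1),np.round(np.nanmedian(q,0),1),np.round(ray(d,*c[i],10),1),'top z',np.round(np.nanpercentile(q[:,2],90),1))
    big=cv2.resize(d['color'][200:320,180:360] if n=='top' else d['color'][310:390,230:370],None,fx=5 if n=='side' else 4.4,fy=5 if n=='side' else 4.4,interpolation=cv2.INTER_CUBIC)
    cv2.imwrite(f'pics/z_{n}.png',big[:,:,::-1])
E
```

```text
(221, 225) [ 23 123 185] [570. 340.  13.]
(210, 254) [ 23 119 186] [501. 364.  11.]
(242, 261) [ 24 117 187] [484. 288.  14.]
(215, 290) [ 22 125 184] [418. 350.  12.]
(244, 300) [ 24 121 184] [394. 282.  13.]
(150, 320) [ 20  88 183] [350. 502.  -2.]
top [216 220  10   9  65] [220. 224.] [572.3 342.1  12.5] [572.5 342.7  10. ] top z 14.8
top [204 251  13   6  58] [210.2 253.4] [503.5 364.3  10.4] [502.8 364.   10. ] top z 12.5
top [238 256   9  10  58] [242.2 260.8] [484.  287.3  12.6] [484.9 288.6  10. ] top z 16.6
top [211 286   9   8  61] [214.8 289.4] [419.8 350.5  11.4] [419.  350.9  10. ] top z 13.1
top [240 295  10  11  40] [244.5 299.8] [395.5 282.4  11.1] [394.9 281.8  10. ] top z 13.7
(256, 342) [ 18 139 211] [569. 352.  15.]
(282, 360) [ 17 142 214] [503. 370.   8.]
(304, 333) [ 18 138 201] [483. 298.  14.]
(323, 366) [ 17 139 209] [419. 359.  13.]
(346, 343) [ 18 139 217] [393. 289.   9.]
(200, 290) [ 15 107 213] [757. 251.  -3.]
side [299 329  11  10  79] [303.4 333.2] [484.8 296.9  12. ] [485.1 295.5  10. ] top z 15.1
side [250 336  12  11 100] [255.5 341.1] [571.4 348.2  11.8] [572.7 346.8  10. ] top z 15.2
side [340 337  12  12  83] [345.6 342.4] [394.1 288.9   9.8] [394.  288.7  10. ] top z 12.5
side [277 353  12  14  91] [282.2 359.5] [502.7 370.5  10.1] [502.8 370.2  10. ] top z 12.7
side [319 361  10  11  84] [323.4 365.9] [418.8 356.7  10. ] [418.9 357.1  10. ] top z 12.7
```

```bash
python3 - <<'E'
import cv2
a=cv2.imread('pics/top0.png')
cv2.imwrite('pics/z2.png',cv2.resize(a[90:250,365:540],None,fx=4,fy=3.7,interpolation=cv2.INTER_CUBIC))
cv2.imwrite('pics/z3.png',cv2.resize(cv2.imread('pics/side0.png')[90:310,225:385],None,fx=4,fy=2.7,interpolation=cv2.INTER_CUBIC))
E
cat > meas.py <<'E'
from h import *
d=dict(np.load('pics/top0.npz'))
f=lambda x,y:(180+x/4.4,200+y/4.4)
r=lambda x,y,z:np.round(ray(d,*f(x,y),z),1)
print('lipA',r(405,88,46),'lipB',r(430,210,46),'far',r(590,50,46),'near',r(612,180,46))
print('handle end',r(607,403,53),'start',r(566,195,53))
a=r(607,403,53)[:2];b=r(566,195,53)[:2];print('yaw handle',np.degrees(np.arctan2(*(b-a)[::-1])))
for p in [(390,80),(610,8),(740,386),(513,464)]: print('mat',r(*p,3))
g=lambda x,y,z:np.round(ray(d,365+x/4,90+y/3.7,z),1)
print('roof corners (z164): FL',g(98,392,164),'FR',g(603,465,164),'BL',g(147,65,164),'BR',g(645,132,164))
print('tray rim z36: ',[g(*p,36) for p in[(192,240),(413,270),(387,468),(155,440)]])
print('door top: free',g(92,475,164),'hinge',g(597,488,164))
print('handle bar top',g(203,552,162),'bottom',g(180,572,92))
W=cloud(d)
for p in [(411,240),(400,226),(408,237)]:print(p,W[p[1],p[0]])
E
python3 meas.py
```

```text
lipA [574.4 216.3  46. ] lipB [510.5 202.9  46. ] far [593.9 120.1  46. ] near [525.5 109.3  46. ]
handle end [411.4 112.8  53. ] start [516.9 132.9  53. ]
yaw handle 10.786793437033264
mat [587.1 228.5   3. ]
mat [626.2 109.1   3. ]
mat [421.2  42.    3. ]
mat [381.2 162.    3. ]
roof corners (z164): FL [599.8 -32.8 164. ] FR [ 557.3 -285.1  164. ] BL [789.3 -64.6 164. ] BR [ 747.4 -321.2  164. ]
tray rim z36:  [array([ 730.2, -113.8,   36. ]), array([ 709.4, -242.5,   36. ]), array([ 581.6, -220. ,   36. ]), array([600.3, -87.2,  36. ])]
door top: free [553.6 -28.3 164. ] hinge [ 544.7 -281.1  164. ]
handle bar top [511.2 -82.8 162. ] bottom [509.6 -86.1  92. ]
(411, 240) [511.50920279 -76.14162891 148.80145034]
(400, 226) [548.33314796 -63.63956244 104.24077801]
(408, 237) [525.17909206 -80.95873824  98.99350814]
```

The pieces stand at these world x, y positions:

| Item | x (mm) | y (mm) |
|---|---|---|
| Hexagon | 572 | 343 |
| Bar | 503 | 366 |
| Cone | 485 | 290 |
| Disc | 419 | 352 |
| Square | 394 | 284 |

The pan is at about (557, 140) with yaw 11°. The locker centre is at about (673, -176) with yaw -9.5°. The sizes match those given. I'll start with the disc.

>>> {"op": "apply_moves", "data": {"plan": [0.2,0.248,-0.248,-0.13,16,0.2,0.248,-0.248,-0.13,16,0.2,0.248,-0.248,-0.13,16,0.2,0.248,-0.248,-0.13,16,0.2,0.248,-0.248,-0.13,16,0.2,0.248,-0.248,-0.13,16,0.2,0.248,-0.248,-0.13,16,0.2,0.248,-0.248,-0.13,16]}}

```text
clock: 0.77
position: [393.2, 378.3, 114.7]
ee_rot: [1.0, 0.001, -0.0, 0.0]
contact_force: [1.1, -0.4, -0.1]
gripper_width: 34.1
```

>>> {"op": "apply_moves", "data": {"plan": [0.2,0.026,-0.025,-0.03,0,0.2,0.026,-0.025,-0.06,0,0.2,0.026,-0.025,-0.07,0,0.2,0.026,-0.025,-0.07,0]}}

```text
clock: 1.1
position: [417.2, 352.7, 42.5]
ee_rot: [1.0, -0.0, -0.002, 0.003]
contact_force: [0.4, 0.0, 0.5]
gripper_width: 34.5
```

```bash
python3 - <<'E'
from h import *
print(np.round(arm.read_state()['position'],1))
d=snap('side','s1');cv2.imwrite('pics/s1z.png',cv2.resize(cv2.imread('pics/s1.png')[250:420,220:420],None,fx=3.5,fy=3.5))
d=snap('top','t1');cv2.imwrite('pics/t1z.png',cv2.resize(cv2.imread('pics/t1.png')[200:350,170:330],None,fx=4,fy=4))
E
```

```text
[417.2 352.7  42.5]
```

Nothing has moved and the gripper is above the disc (side view near (323,366)). Descending and closing.

>>> {"op": "apply_moves", "data": {"plan": [0.2,0.001,0,-0.02,0,0.2,0.001,0,-0.038,0,0.2,0.001,0,-0.038,0,1,0.001,0,-0.038,0,1,0.001,0,-0.038,0,1,0.001,0,-0.038,0,1,0.001,0,0.0,0,1,0.001,0,0.04,0]}}

```text
clock: 1.87
position: [418.3, 353.8, 85.0]
ee_rot: [1.0, 0.001, -0.002, 0.002]
contact_force: [1.2, 1.6, 0.0]
gripper_width: 16.5
```

>>> {"op": "apply_moves", "data": {"plan": [1,0.0,0,0,0,1,0.0,0,0.01,0]}}

```text
clock: 2.03
position: [419.7, 355.9, 97.9]
ee_rot: [1.0, 0.001, 0.001, -0.002]
contact_force: [-0.3, -0.8, -1.7]
gripper_width: 16.5
```

```bash
python3 - <<'E'
from h import *
d=snap('side','s2');cv2.imwrite('pics/s2z.png',cv2.resize(cv2.imread('pics/s2.png')[250:420,220:420],None,fx=3.5,fy=3.5))
E
```

>>> {"op": "apply_moves", "data": {"plan": [1,0.126,-0.224,0,0,1,0.126,-0.224,0,0,1,0.126,-0.224,0,0,1,0.126,-0.224,0,0,1,0.126,-0.224,0,0,1,0.126,-0.224,0,0,1,0.126,-0.224,-0.03,0,1,0.126,-0.224,-0.044,0]}}

```text
clock: 2.75
position: [545.3, 127.7, 49.5]
ee_rot: [1.0, -0.002, -0.001, 0.0]
contact_force: [-0.8, 0.4, -0.2]
gripper_width: 16.7
```

>>> {"op": "apply_moves", "data": {"plan": [1,0.0,0,0,0]}}

```text
clock: 2.83
position: [542.9, 128.5, 47.9]
ee_rot: [1.0, -0.001, -0.004, 0.002]
contact_force: [-1.1, -0.0, 0.4]
gripper_width: 16.6
```

```bash
python3 - <<'E'
from h import *
d=snap('side','s3');cv2.imwrite('pics/s3z.png',cv2.resize(cv2.imread('pics/s3.png')[200:350,210:390],None,fx=4,fy=4))
E
```

```text
(no output)
```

The disc is held just over the pan, close to the handle-side wall. I'll shift it inwards and release.

>>> {"op": "apply_moves", "data": {"plan": [1,0.01,0.01,0.003,0,1,0.01,0.01,0.003,0,0.3,0.01,0.01,0.003,0,0.3,0.01,0.01,0.003,0,0.3,0.01,0.01,0.003,0,0.3,0.01,0.01,0.04,0,0.3,0.01,0.01,0.08,0]}}

```text
clock: 3.47
position: [552.9, 139.9, 129.7]
ee_rot: [1.0, 0.001, -0.004, 0.002]
contact_force: [1.5, 0.5, -0.3]
gripper_width: 29.6
```

```bash
python3 - <<'E'
from h import *
d=snap('side','s4');cv2.imwrite('pics/s4z.png',cv2.resize(cv2.imread('pics/s4.png')[200:350,210:390],None,fx=4,fy=4))
E
```

```text
(no output)
```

The disc is in the pan (side view (299,273)). Next is the square.

>>> {"op": "apply_moves", "data": {"plan": [0.1,-0.158,0.145,0,-35,0.1,-0.158,0.145,0,-35,0.1,-0.158,0.145,0,-35,0.1,-0.158,0.145,0,-35,0.1,-0.158,0.145,0,-35,0.1,-0.158,0.145,-0.04,-35,0.1,-0.158,0.145,-0.075,-35,0.1,-0.158,0.145,-0.085,-35]}}

```text
clock: 4.18
position: [393.5, 284.5, 42.6]
ee_rot: [0.954, -0.299, -0.002, 0.003]
contact_force: [0.5, -1.0, -0.4]
gripper_width: 38.8
```

```bash
python3 - <<'E'
from h import *
d=snap('side','s5');cv2.imwrite('pics/s5z.png',cv2.resize(cv2.imread('pics/s5.png')[270:420,240:420],None,fx=4,fy=4))
d=snap('top','t5');cv2.imwrite('pics/t5z.png',cv2.resize(cv2.imread('pics/t5.png')[210:340,180:330],None,fx=4,fy=4))
print(arm.read_state()['position'])
E
```

```text
[395.56387927 284.7388151   44.42359255]
```

>>> {"op": "apply_moves", "data": {"plan": [0.1,0,0,-0.02,0,0.1,0,0,-0.04,0,0.1,0,0,-0.04,0,1,0,0,-0.04,0,1,0,0,-0.04,0,1,0,0,-0.04,0,1,0,0,-0.01,0,1,0,0,0.03,0]}}

```text
clock: 4.95
position: [396.1, 284.3, 75.6]
ee_rot: [0.954, -0.3, -0.001, 0.003]
contact_force: [1.0, 2.4, 0.2]
gripper_width: 17.2
```

>>> {"op": "apply_moves", "data": {"plan": [1,0.162,-0.115,0.01,0,1,0.162,-0.115,0.01,0,1,0.162,-0.115,0.01,0,1,0.162,-0.115,0.01,0,1,0.162,-0.115,0,0,1,0.162,-0.115,-0.024,0,1,0.162,-0.115,-0.024,0,0.2,0.162,-0.115,-0.024,0]}}

```text
clock: 5.62
position: [558.7, 170.2, 52.3]
ee_rot: [0.954, -0.3, -0.001, 0.001]
contact_force: [-0.2, 0.7, -0.1]
gripper_width: 27.6
```

>>> {"op": "apply_moves", "data": {"plan": [0.2,0,0,0,0,0.2,0,0,0,0,0.2,0,0,0.04,0,0.2,0,0,0.075,0]}}

```text
clock: 5.95
position: [558.1, 171.4, 128.3]
ee_rot: [0.954, -0.299, -0.001, 0.001]
contact_force: [1.1, 1.1, 0.8]
gripper_width: 34.4
```

```bash
python3 - <<'E'
from h import *
d=snap('side','s6');cv2.imwrite('pics/s6z.png',cv2.resize(cv2.imread('pics/s6.png')[220:390,210:390],None,fx=4,fy=3.5))
E
```

```text
(no output)
```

Disc and square are in the pan; the cone, bar and hexagon have not moved. Next is the cone.

>>> {"op": "apply_moves", "data": {"plan": [0.1,-0.073,0.12,0,35,0.1,-0.073,0.12,0,35,0.1,-0.073,0.12,0,35,0.1,-0.073,0.12,-0.02,35,0.1,-0.073,0.12,-0.06,35,0.1,-0.073,0.12,-0.1,35,0.1,-0.073,0.12,-0.12,35,0.1,-0.073,0.12,-0.125,35]}}

```text
clock: 6.67
position: [483.8, 290.2, -0.3]
ee_rot: [1.0, 0.002, -0.002, 0.002]
contact_force: [0.1, -1.1, -0.1]
gripper_width: 38.6
```

>>> {"op": "apply_moves", "data": {"plan": [1,0,0,0,0,1,0,0,0,0,1,0,0,0,0,1,0,0,0,0,1,0,0,0.03,0,1,0,0,0.07,0]}}

```text
clock: 7.17
position: [484.8, 289.3, 71.2]
ee_rot: [1.0, 0.0, -0.002, 0.002]
contact_force: [0.9, 1.0, -0.9]
gripper_width: 19.7
```

>>> {"op": "apply_moves", "data": {"plan": [1,0.058,-0.121,0.015,0,1,0.058,-0.121,0.015,0,1,0.058,-0.121,0.015,0,1,0.058,-0.121,0.0,0,1,0.058,-0.121,-0.018,0,1,0.058,-0.121,-0.018,0,0.1,0.058,-0.121,-0.018,0,0.1,0.058,-0.121,-0.018,0]}}

```text
clock: 7.83
position: [545.1, 170.7, 55.9]
ee_rot: [1.0, 0.001, 0.001, -0.0]
contact_force: [0.1, -0.4, 0.6]
gripper_width: 38.3
```

>>> {"op": "apply_moves", "data": {"plan": [0.1,0,0,0,0,0.1,0,0,0.04,0,0.1,0,0,0.075,0]}}

```text
clock: 8.08
position: [543.5, 170.2, 129.9]
ee_rot: [1.0, 0.001, -0.001, 0.001]
contact_force: [0.7, 1.2, 0.7]
gripper_width: 38.4
```

```bash
python3 - <<'E'
from h import *
d=snap('side','s7');cv2.imwrite('pics/s7z.png',cv2.resize(cv2.imread('pics/s7.png')[220:390,210:390],None,fx=4,fy=3.5))
E
```

>>> {"op": "apply_moves", "data": {"plan": [0.1,0.029,0.174,0,0,0.1,0.029,0.174,0,0,0.1,0.029,0.174,0,0,0.1,0.029,0.174,0,0,0.1,0.029,0.174,-0.03,0,0.1,0.029,0.174,-0.07,0,0.1,0.029,0.174,-0.11,0,0.1,0.029,0.174,-0.126,0]}}

```text
clock: 8.8
position: [570.2, 343.3, -1.6]
ee_rot: [1.0, 0.001, -0.003, 0.002]
contact_force: [-15.7, 4.1, 71.3]
gripper_width: 38.6
```

>>> {"op": "apply_moves", "data": {"plan": [1,0,0,0,0,1,0,0,0,0,1,0,0,0,0,1,0,0,0,0,1,0,0,0.03,0,1,0,0,0.07,0]}}

```text
clock: 9.3
position: [571.0, 342.2, 70.4]
ee_rot: [1.0, 0.0, -0.004, 0.003]
contact_force: [0.5, -0.1, 0.3]
gripper_width: 22.7
```

>>> {"op": "apply_moves", "data": {"plan": [1,-0.008,-0.17,0.015,0,1,-0.008,-0.17,0.015,0,1,-0.008,-0.17,0.015,0,1,-0.008,-0.17,0.01,0,1,-0.008,-0.17,-0.0,0,1,-0.008,-0.17,-0.015,0,1,-0.008,-0.17,-0.015,0,0.1,-0.008,-0.17,-0.015,0]}}

```text
clock: 9.97
position: [565.2, 173.9, 58.5]
ee_rot: [1.0, 0.001, -0.0, 0.0]
contact_force: [-0.2, 0.2, -0.2]
gripper_width: 33.2
```

>>> {"op": "apply_moves", "data": {"plan": [0.1,0,0,0,0,0.1,0,0,0,0,0.1,0,0,0.04,0,0.1,0,0,0.075,0]}}

```text
clock: 10.3
position: [564.6, 174.1, 133.4]
ee_rot: [1.0, 0.001, -0.002, 0.001]
contact_force: [1.4, 1.3, 1.1]
gripper_width: 38.7
```

```bash
python3 - <<'E'
from h import *
d=snap('side','s8');cv2.imwrite('pics/s8z.png',cv2.resize(cv2.imread('pics/s8.png')[220:390,210:390],None,fx=4,fy=3.5))
E
```

```text
(no output)
```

Four are in, with the hexagon resting on the square. Now the bar.

>>> {"op": "apply_moves", "data": {"plan": [-0.2,-0.061,0.193,0,0,-0.2,-0.061,0.193,0,0,-0.2,-0.061,0.193,0,0,-0.2,-0.061,0.193,0,0,-0.2,-0.061,0.193,-0.02,0,-0.2,-0.061,0.193,-0.06,0,-0.2,-0.061,0.193,-0.1,0,-0.2,-0.061,0.193,-0.126,0]}}

```text
clock: 11.02
position: [502.4, 367.7, 4.6]
ee_rot: [1.0, 0.002, -0.001, 0.001]
contact_force: [0.8, 0.1, -0.5]
gripper_width: 51.0
```

>>> {"op": "apply_moves", "data": {"plan": [1,0,0,-0.003,0,1,0,0,-0.003,0,1,0,0,-0.003,0,1,0,0,-0.003,0,1,0,0,-0.003,0,1,0,0,0.03,0,1,0,0,0.065,0]}}

```text
clock: 11.6
position: [503.6, 365.9, 72.5]
ee_rot: [1.0, 0.0, -0.001, 0.001]
contact_force: [1.7, 1.2, 0.3]
gripper_width: 27.4
```

>>> {"op": "apply_moves", "data": {"plan": [1,0.038,-0.206,0.015,0,1,0.038,-0.206,0.015,0,1,0.038,-0.206,0.015,0,1,0.038,-0.206,0.015,0,1,0.038,-0.206,0.015,0,1,0.038,-0.206,-0.012,0,1,0.038,-0.206,-0.012,0,1,0.038,-0.206,-0.012,0]}}

```text
clock: 12.27
position: [542.2, 160.3, 60.9]
ee_rot: [1.0, 0.0, -0.0, 0.0]
contact_force: [-0.5, 0.6, 0.1]
gripper_width: 27.8
```

>>> {"op": "apply_moves", "data": {"plan": [-0.1,0,0,0,0,-0.1,0,0,0,0,-0.1,0,0,0,0,-0.1,0,0,0.04,0,-0.1,0,-0.04,0.08,0,-0.1,0,-0.08,0.1,0]}}

```text
clock: 12.77
position: [544.0, 98.2, 154.8]
ee_rot: [1.0, 0.004, 0.002, -0.001]
contact_force: [0.9, -0.5, -0.5]
gripper_width: 46.5
```

```bash
python3 - <<'E'
from h import *
d=snap('side','s9');cv2.imwrite('pics/s9z.png',cv2.resize(cv2.imread('pics/s9.png')[220:390,210:390],None,fx=4,fy=3.5))
E
```

```text
(no output)
```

All five pieces are in the pan. Now the door: by my estimate the bar is at about (510.5, -84.5) and the hinge at about (554, -286), so it is roughly 8° ajar.

>>> {"op": "apply_moves", "data": {"plan": [-0.1,-0.02,-0.1,0.045,0,-0.1,-0.03,-0.16,0.045,0,-0.1,-0.032,-0.165,0.045,0,-0.1,-0.032,-0.165,0.045,0,-0.1,-0.032,-0.165,0.045,0,-0.1,-0.032,-0.165,0.045,0]}}

```text
clock: 13.32
position: [510.3, -70.6, 197.9]
ee_rot: [1.0, -0.001, 0.001, -0.0]
contact_force: [-0.2, 1.2, -0.2]
gripper_width: 47.1
```

```bash
python3 - <<'E'
from h import *
s=arm.read_state();print(np.round(s['position'],1),np.round(s['joints'],3),s['clock'])
d=snap('side','s10');cv2.imwrite('pics/s10z.png',cv2.resize(cv2.imread('pics/s10.png')[80:260,220:400],None,fx=4,fy=3.3))
d=snap('top','t10');cv2.imwrite('pics/t10z.png',cv2.resize(cv2.imread('pics/t10.png')[140:290,340:500],None,fx=4,fy=4))
E
```

```text
[510.3 -70.6 197.9] [ 0.178  0.226 -0.311  0.    -1.032  1.391] 13.3167
```

The wrist range would run out if I follow the door round as it is, so I'll turn the tool half a turn first. That gives the same grasp.

>>> {"op": "apply_moves", "data": {"plan": [-0.1,0,0,0,-57,-0.1,0,0,0,-57,-0.1,0,0,0,-57,-0.1,0,0,0,-57,-0.1,0,0,0,-57,-0.1,0,0,0,-57,-0.1,0,0,0,-57,-0.1,0,0,0,-57]}}

```text
clock: 14.08
position: [510.7, -67.1, 195.9]
ee_rot: [0.878, -0.478, -0.0, 0.0]
contact_force: [0.0, 0.0, -0.1]
gripper_width: 46.8
```

>>> {"op": "apply_moves", "data": {"plan": [-0.1,0,0,0,-57,-0.1,0,0,0,-57,-0.1,0,0,0,-57,-0.1,0,0,0,-57,-0.1,0,0,0,-57,-0.1,0,0,0,-57,-0.1,0,0,0,-57,-0.1,0,0,0,-57]}}

```text
clock: 14.75
position: [510.7, -67.1, 195.9]
ee_rot: [-0.544, 0.839, 0.0, -0.0]
contact_force: [0.3, -0.3, -0.4]
gripper_width: 46.9
```

>>> {"op": "apply_moves", "data": {"plan": [-0.1,0,0,0,-57,-0.1,0,0,0,-57,-0.1,0,0,0,-57,-0.1,0,0,0,-57,-0.1,0,0,0,-57,-0.1,0,0,0,-57,-0.1,0,0,0,-57,-0.1,0,0,0,-57]}}

```text
clock: 15.42
position: [510.8, -67.1, 195.9]
ee_rot: [-0.078, 0.997, 0.0, -0.0]
contact_force: [0.3, 0.8, -0.4]
gripper_width: 47.2
```

>>> {"op": "apply_moves", "data": {"plan": [-0.1,0,-0.012,0,-6,-0.1,0,-0.014,0,-10,-0.1,0,-0.014,0,-10]}}

```text
clock: 15.67
position: [510.7, -81.7, 195.9]
ee_rot: [0.008, 1.0, -0.0, -0.0]
contact_force: [0.7, 0.6, -0.1]
gripper_width: 47.3
```

```bash
python3 - <<'E'
from h import *
s=arm.read_state();print(np.round(s['position'],1),np.round(s['joints'],3),s['ee_rot'],s['clock'])
d=snap('side','s11');cv2.imwrite('pics/s11z.png',cv2.resize(cv2.imread('pics/s11.png')[80:260,280:400],None,fx=5,fy=3.3))
E
```

```text
[510.7 -81.7 195.9] [ 0.155  0.233 -0.307 -0.    -1.032 -1.741] [ 7.50059190e-03  9.99971754e-01 -1.62405624e-05 -4.82232600e-04] 15.6667
```

```bash
python3 - <<'E'
from h import *
d=dict(np.load('pics/side0.npz'))
for z in(162,92): print(proj(d,(510.5,-84.5,z)))
cv2.imwrite('pics/sd.png',cv2.resize(d['color'][130:240,310:380,::-1],None,fx=8,fy=5,interpolation=cv2.INTER_CUBIC))
E
```

```text
[347.93454107 168.44160803]
[347.399431   191.07126935]
```

The bar's predicted and seen pixels agree to within 2 px. Descending and gripping.

>>> {"op": "apply_moves", "data": {"plan": [-0.1,0,-0.003,-0.03,0,-0.1,0,-0.003,-0.06,0,-0.1,0,-0.003,-0.083,0,-0.1,0,-0.003,-0.083,0,1,0,-0.003,-0.083,0,1,0,-0.003,-0.083,0,1,0,-0.003,-0.083,0,1,0,-0.003,-0.083,0]}}

```text
clock: 16.38
position: [511.3, -81.3, 115.3]
ee_rot: [0.008, 1.0, 0.004, 0.002]
contact_force: [-3.5, 22.2, 3.0]
gripper_width: 10.5
```

>>> {"op": "apply_moves", "data": {"plan": [1,0,0,0,0,1,0,0,0,0,1,0,0,0,0]}}

```text
clock: 16.63
position: [511.3, -81.3, 115.3]
ee_rot: [0.008, 1.0, 0.003, 0.002]
contact_force: [-4.8, 21.5, 2.3]
gripper_width: 10.5
```

```bash
python3 - <<'E'
import numpy as np
H=np.array([554,-283.]);b=np.array([511,-81.3]);r=b-H
for c in(0,1):
  print('call',c)
  p0=None
  for k in range(1,9):
    a=np.radians(6.5*(k+8*c));R=np.array([[np.cos(a),-np.sin(a)],[np.sin(a),np.cos(a)]]);p=H+R@r
    a0=np.radians(6.5*8*c);R0=np.array([[np.cos(a0),-np.sin(a0)],[np.sin(a0),np.cos(a0)]]);q=H+R0@r
    print(np.round((p-q)/1000,3),6.5*k,np.round(p))
E
```

```text
call 0
[-0.023 -0.006] 6.5 [488. -87.]
[-0.044 -0.015] 13.0 [467. -96.]
[-0.065 -0.026] 19.5 [ 446. -107.]
[-0.084 -0.039] 26.0 [ 427. -121.]
[-0.102 -0.055] 32.5 [ 409. -136.]
[-0.117 -0.072] 39.0 [ 394. -153.]
[-0.131 -0.091] 45.5 [ 380. -172.]
[-0.142 -0.111] 52.0 [ 369. -193.]
call 1
[-0.009 -0.022] 6.5 [ 360. -214.]
[-0.016 -0.044] 13.0 [ 353. -237.]
[-0.02  -0.067] 19.5 [ 349. -260.]
[-0.021 -0.09 ] 26.0 [ 348. -283.]
[-0.019 -0.114] 32.5 [ 349. -306.]
[-0.016 -0.137] 39.0 [ 353. -330.]
[-0.009 -0.159] 45.5 [ 360. -352.]
[ 0.    -0.181] 52.0 [ 369. -374.]
```

>>> {"op": "apply_moves", "data": {"plan": [1,-0.023,-0.003,0,6.5,1,-0.044,-0.012,0,13,1,-0.065,-0.023,0,19.5,1,-0.084,-0.036,0,26,1,-0.102,-0.052,0,32.5,1,-0.117,-0.069,0,39,1,-0.131,-0.088,0,45.5,1,-0.142,-0.108,0,52]}}

```text
clock: 17.3
position: [367.7, -194.2, 115.2]
ee_rot: [-0.435, 0.901, -0.0, 0.001]
contact_force: [0.5, 0.2, -2.2]
gripper_width: 10.8
```

>>> {"op": "apply_moves", "data": {"plan": [1,-0.009,-0.022,0,6.5,1,-0.016,-0.044,0,13,1,-0.02,-0.067,0,19.5,1,-0.021,-0.09,0,26,1,-0.019,-0.114,0,32.5,1,-0.016,-0.137,0,39,1,-0.009,-0.159,0,45.5,1,-0.005,-0.17,0,49]}}

```text
clock: 17.97
position: [365.7, -366.4, 115.2]
ee_rot: [0.768, -0.64, 0.003, -0.001]
contact_force: [5.5, 4.2, 0.1]
gripper_width: 10.5
```

```bash
python3 - <<'E'
from h import *
s=arm.read_state();print(np.round(s['position'],1),np.round(s['joints'],3),s['clock'])
snap('side','s12')
snap('top','t12')
E
```

```text
[ 365.7 -366.4  115.2] [-0.473  0.322 -0.416 -0.    -0.828  0.654] 17.9667
```

The door is open about 108° (top view: from (505,225) to (520,335)). The pan is unmoved with all five pieces inside. Release and go to the pan handle.

>>> {"op": "apply_moves", "data": {"plan": [0.2,0,0,0,0,0,0,0,0,0,0,0,0,0,0,0,0,0,0,0,0,0,0,0.04,0,0,0,0,0.08,0,0,0,0,0.11,0,0,0,0.03,0.11,7]}}

```text
clock: 18.73
position: [367.2, -338.4, 230.6]
ee_rot: [0.804, -0.594, 0.008, 0.0]
contact_force: [1.1, 0.5, 0.9]
gripper_width: 42.4
```

>>> {"op": "apply_moves", "data": {"plan": [0,0,0.04,0,7,0,0.005,0.08,0,14,0,0.01,0.12,0,21,0,0.015,0.16,0,28,0,0.02,0.2,0,35,0,0.025,0.24,0,42,0,0.03,0.28,0,49,0,0.035,0.32,0,56]}}

```text
clock: 19.4
position: [397.6, -12.2, 223.9]
ee_rot: [0.99, -0.144, 0.001, -0.0]
contact_force: [1.7, 0.3, 0.7]
gripper_width: 42.7
```

>>> {"op": "apply_moves", "data": {"plan": [0,0.02,0.03,0,7,0,0.03,0.06,0,14,0,0.04,0.09,0,21,0,0.04,0.12,0,27,0,0.04,0.13,0,27,0,0.04,0.13,0,27]}}

```text
clock: 19.9
position: [438.1, 117.7, 223.4]
ee_rot: [0.996, 0.089, -0.0, 0.0]
contact_force: [0.4, -0.2, -0.6]
gripper_width: 42.9
```

```bash
python3 - <<'E'
from h import *
s=arm.read_state();print(np.round(s['position'],1),np.round(s['joints'],3),s['ee_rot'],s['clock'])
d=snap('side','s13')
cv2.imwrite('pics/s13z.png',cv2.resize(cv2.imread('pics/s13.png')[220:340,250:400],None,fx=5,fy=5))
d=snap('top','t13')
cv2.imwrite('pics/t13z.png',cv2.resize(cv2.imread('pics/t13.png')[190:330,240:400],None,fx=4.5,fy=4))
np.savez('pics/t13.npz',**d)
E
```

```text
[438.1 117.7 223.4] [ 0.623  0.096 -0.403 -0.    -1.072  1.126] [ 9.96034924e-01  8.89630578e-02 -5.57371875e-05  2.28946632e-05] 19.9
```

```bash
python3 - <<'E'
from h import *
d=dict(np.load('pics/side0.npz'))
a=ray(d,362.4,267.6,53);b=ray(d,314,264,53);print(a,b,np.degrees(np.arctan2(*(b-a)[:2][::-1])))
o=np.array([557,140.5]);u=np.array([.982,.19])
print(o-150*u,o-35*u,o-116*u)
E
```

```text
[411.29597159 113.96487842  53.        ] [517.68519462 138.62582569  53.        ] 13.050638583462408
[409.7 112. ] [522.63 133.85] [443.088 118.46 ]
```

>>> {"op": "apply_moves", "data": {"plan": [0,0.005,0.001,-0.04,0.8,0,0.005,0.001,-0.08,0.8,0,0.005,0.001,-0.12,0.8,0,0.005,0.001,-0.155,0.8,0,0.005,0.001,-0.18,0.8,0,0.005,0.001,-0.189,0.8,0,0.005,0.001,-0.189,0.8,0,0.005,0.001,-0.189,0.8]}}

```text
clock: 20.67
position: [444.0, 116.5, 35.3]
ee_rot: [0.996, 0.094, 0.0, -0.0]
contact_force: [1.0, 0.5, 0.2]
gripper_width: 42.7
```

>>> {"op": "apply_moves", "data": {"plan": [1,0,0,0,0,1,0,0,0,0,1,0,0,0,0,1,0,0,0,0,1,0,0,0,0]}}

```text
clock: 21.08
position: [444.1, 117.6, 35.5]
ee_rot: [0.995, 0.095, 0.001, -0.001]
contact_force: [-1.0, 1.3, 2.3]
gripper_width: 12.0
```

```bash
python3 - <<'E'
from h import *
s=arm.read_state();print(np.round(s['position'],1),np.round(s['contact_force'],1),np.round(s['wrist_torque'],2),s['gripper_width'])
d=snap('side','s14')
cv2.imwrite('pics/s14z.png',cv2.resize(cv2.imread('pics/s14.png')[220:340,250:400],None,fx=5,fy=5))
E
```

```text
[444.1 117.6  35.5] [-1.   1.3  2.3] [0.46 0.11 0.13] 12.041533117575387
```

The handle is gripped (rod axis about 17.5 mm above the TCP). Lift and check for droop.

>>> {"op": "apply_moves", "data": {"plan": [1,0,0,0.005,0,1,0,0,0.015,0,1,0,0,0.03,0,1,0,0,0.045,0,1,0,0,0.06,0,1,0,0,0.065,0,1,0,0,0.065,0]}}

```text
clock: 21.72
position: [443.1, 116.7, 100.0]
ee_rot: [0.996, 0.095, 0.0, -0.0]
contact_force: [-0.3, 0.1, -3.6]
gripper_width: 12.0
```

```bash
python3 - <<'E'
from h import *
s=arm.read_state();print(np.round(s['position'],1),np.round(s['contact_force'],1),np.round(s['wrist_torque'],2),s['gripper_width'])
d=snap('side','s15')
cv2.imwrite('pics/s15z.png',cv2.resize(cv2.imread('pics/s15.png')[180:320,240:400],None,fx=5,fy=4.2))
E
```

```text
[443.1 116.7 100. ] [-0.3  0.1 -3.6] [-0.08  0.34 -0.04] 12.007264500154955
```

>>> {"op": "apply_moves", "data": {"plan": [1,-0.005,-0.015,0.01,-1,1,-0.01,-0.035,0.01,-3,1,-0.015,-0.058,0.01,-5,1,-0.02,-0.082,0.01,-7,1,-0.025,-0.106,0.01,-8.5,1,-0.03,-0.13,0.01,-10,1,-0.035,-0.154,0.01,-11,1,-0.04,-0.176,0.01,-12]}}

```text
clock: 22.43
position: [401.3, -60.6, 108.1]
ee_rot: [1.0, -0.011, -0.002, 0.0]
contact_force: [1.3, -0.3, -3.1]
gripper_width: 12.1
```

>>> {"op": "apply_moves", "data": {"plan": [1,-0.003,-0.022,0,-1,1,-0.006,-0.046,0,-2.5,1,-0.009,-0.07,0,-4,1,-0.012,-0.094,0,-6,1,-0.014,-0.118,0,-7,1,-0.016,-0.138,0,-8.5,1,-0.017,-0.152,0,-8.5,1,-0.017,-0.158,0,-8.5]}}

```text
clock: 23.1
position: [384.6, -218.3, 107.9]
ee_rot: [0.996, -0.085, -0.002, -0.0]
contact_force: [-0.6, -0.2, -4.0]
gripper_width: 12.0
```

```bash
python3 - <<'E'
from h import *
s=arm.read_state();print(np.round(s['position'],1),np.round(s['contact_force'],1),s['ee_rot'],s['gripper_width'],s['joints'])
d=snap('side','s16')
cv2.imwrite('pics/s16z.png',cv2.resize(cv2.imread('pics/s16.png')[80:260,220:440],None,fx=3.6,fy=3.3))
snap('top','t16')
cv2.imwrite('pics/t16z.png',cv2.resize(cv2.imread('pics/t16.png')[90:290,360:560],None,fx=3,fy=3))
E
```

```text
[ 384.6 -218.3  107.9] [-0.6 -0.2 -4. ] [ 9.96355400e-01 -8.52708046e-02 -2.17715340e-03 -2.57390749e-04] 12.038605396074692 [-1.46705760e-01  2.20607421e-01 -5.91736267e-01 -3.57361437e-04
 -7.62830347e-01  1.54701159e+00]
```

The pan is level in front of the opening (top view (335,470) zoomed). Now I'll lower it a little and push it in over the tray's right wall.

>>> {"op": "apply_moves", "data": {"plan": [1,0.002,0.01,-0.015,0,1,0.01,0.009,-0.03,0,1,0.026,0.006,-0.031,0,1,0.042,0.003,-0.031,0,1,0.058,0,-0.031,0,1,0.07,-0.002,-0.031,0,1,0.08,-0.004,-0.031,0,1,0.08,-0.004,-0.031,0]}}

```text
clock: 23.87
position: [450.1, -218.7, 73.7]
ee_rot: [0.996, -0.085, -0.019, -0.002]
contact_force: [-22.5, -0.4, 6.3]
gripper_width: 12.1
```

```bash
python3 - <<'E'
from h import *
s=arm.read_state();print(np.round(s['position'],1),np.round(s['contact_force'],1),s['gripper_width'])
d=snap('side','s17')
cv2.imwrite('pics/s17z.png',cv2.resize(cv2.imread('pics/s17.png')[80:260,220:440],None,fx=3.6,fy=3.3))
snap('top','t17')
cv2.imwrite('pics/t17z.png',cv2.resize(cv2.imread('pics/t17.png')[90:290,360:560],None,fx=3,fy=3))
E
```

```text
[ 450.1 -218.7   73.7] [-22.5  -0.4   6.3] 12.118246762322203
```

The push met resistance (22 N backwards, 10 N up), so the pan's front bottom edge is catching the tray's front corner. Backing off and raising it.

>>> {"op": "apply_moves", "data": {"plan": [1,-0.015,0.002,0,0,1,-0.025,0.004,0,0,1,-0.025,0.004,0.01,0,1,-0.025,0.004,0.02,0,1,-0.025,0.004,0.02,0]}}

```text
clock: 24.38
position: [443.2, -216.6, 100.3]
ee_rot: [0.997, -0.083, 0.003, 0.0]
contact_force: [1.6, -0.1, -2.2]
gripper_width: 12.0
```

```bash
python3 - <<'E'
from h import *
s=arm.read_state();print(np.round(s['position'],1),np.round(s['contact_force'],1),np.round(s['wrist_torque'],2),s['ee_rot'])
d=snap('side','s18')
cv2.imwrite('pics/s18z.png',cv2.resize(cv2.imread('pics/s18.png')[120:240,300:440],None,fx=5.6,fy=5))
W=cloud(d)
# handle points
for p in[(355,158),(365,159),(375,160),(385,161),(395,162)]: print(p,W[p[1],p[0]])
E
```

```text
[ 443.2 -216.6  100.3] [ 1.6 -0.1 -2.2] [-0.    0.07  0.02] [ 9.96555347e-01 -8.28909022e-02  2.53512801e-03  3.33727015e-04]
(355, 158) [ 543.39804909 -257.5666228    63.18282284]
(365, 159) [ 504.51060519 -216.80480485   97.7664261 ]
(375, 160) [ 475.55521872 -208.2414423   107.4506177 ]
(385, 161) [ 446.44447159 -195.67203192  120.10701165]
(395, 162) [ 421.98838072 -202.55309276  117.87867259]
```

```bash
python3 - <<'E'
from h import *
d=dict(np.load('pics/side0.npz'))
g=np.array([443.2,-216.6,117.8])
for yaw in(-9.5,-6):
  for p in(0,3,6):
    c,s=np.cos(np.radians(yaw)),np.sin(np.radians(yaw));cp,sp=np.cos(np.radians(p)),np.sin(np.radians(p))
    print(yaw,p,[np.round(proj(d,g+L*np.array([c*cp,s*cp,-sp])),1) for L in(80,-35)])
E
```

```text
-9.5 0 [array([360.2, 148.7]), array([400.9, 161.2])]
-9.5 3 [array([360.2, 150. ]), array([401. , 160.6])]
-9.5 6 [array([360.3, 151.3]), array([401., 160.])]
-6 0 [array([359.5, 149.7]), array([401.2, 160.7])]
-6 3 [array([359.4, 151. ]), array([401.3, 160.1])]
-6 6 [array([359.5, 152.3]), array([401.3, 159.5])]
```

The collision pitched the pan's nose down about 9° in the grip. I'll back out, press it flat on the clear table in front of the locker and re-grip.

>>> {"op": "apply_moves", "data": {"plan": [1,-0.02,0.004,0,0,1,-0.04,0.008,0,0,1,-0.06,0.013,0,0,1,-0.075,0.03,0,0,1,-0.075,0.035,0,0,1,-0.075,0.035,-0.015,0,1,-0.075,0.035,-0.03,0,1,-0.075,0.035,-0.03,0]}}

```text
clock: 25.1
position: [364.7, -181.3, 66.3]
ee_rot: [0.996, -0.084, -0.003, -0.0]
contact_force: [-1.0, -0.3, -4.0]
gripper_width: 11.8
```

```bash
python3 - <<'E'
from h import *
s=arm.read_state();print(np.round(s['position'],1),np.round(s['contact_force'],1),np.round(s['wrist_torque'],2))
d=snap('side','s19')
cv2.imwrite('pics/s19z.png',cv2.resize(cv2.imread('pics/s19.png')[120:240,300:440],None,fx=5.6,fy=5))
snap('top','t19')
cv2.imwrite('pics/t19z.png',cv2.resize(cv2.imread('pics/t19.png')[150:310,360:540],None,fx=4,fy=3.7))
E
```

```text
[ 364.7 -181.3   66.3] [-1.  -0.3 -4. ] [ 0.    0.51 -0.02]
```

>>> {"op": "apply_moves", "data": {"plan": [1,0,0,-0.008,0,1,0,0,-0.014,0,1,0,0,-0.019,0,1,0,0,-0.024,0,1,0,0,-0.028,0,1,0,0,-0.032,0,1,0,0,-0.035,0,1,0,0,-0.035,0]}}

```text
clock: 25.87
position: [366.2, -182.2, 33.2]
ee_rot: [0.996, -0.084, -0.0, 0.0]
contact_force: [-5.2, 2.1, 8.6]
gripper_width: 12.0
```

>>> {"op": "apply_moves", "data": {"plan": [1,0,0,-0.002,0,1,0,0,-0.004,0,1,0,0,-0.005,0,1,0,0,-0.005,0]}}

```text
clock: 26.2
position: [364.1, -182.0, 28.2]
ee_rot: [0.996, -0.084, -0.002, -0.0]
contact_force: [-8.3, 3.0, 11.1]
gripper_width: 12.1
```

```bash
python3 - <<'E'
from h import *
s=arm.read_state();print(np.round(s['position'],1),np.round(s['contact_force'],1),np.round(s['wrist_torque'],2))
d=snap('side','s20')
cv2.imwrite('pics/s20z.png',cv2.resize(cv2.imread('pics/s20.png')[120:240,300:440],None,fx=5.6,fy=5))
E
```

```text
[ 364.1 -182.    28.2] [-8.3  3.  11.1] [0.67 1.81 0.07]
```

```bash
python3 - <<'E'
from h import *
d=dict(np.load('pics/side0.npz'))
s=arm.read_state();g=s['position']+[0,0,17.5]
print(g,'obs',(300+500/5.6,120+325/5),(300+720/5.6,120+400/5))
for yaw in(-9.5,-15):
  for p in(0,-5,-10):
    c,s_=np.cos(np.radians(yaw)),np.sin(np.radians(yaw));cp,sp=np.cos(np.radians(p)),np.sin(np.radians(p))
    print(yaw,p,[np.round(proj(d,g+L*np.array([c*cp,s_*cp,-sp])),1) for L in(80,-35)])
# sweep of corner pixels
for u,v in[(300,370),(380,268),(510,318),(440,418)]:
    print(np.round(ray(d,300+u/5.6,120+v/5,43),1))
W=cloud(snap('side','tmp'))
for u,v in[(310,368),(380,272),(505,318),(440,414),(440,300),(345,320)]:
    print((u,v),np.round(W[int(120+v/5),int(300+u/5.6)],1))
E
```

```text
[ 364.20040119 -181.99140328   45.82784737] obs (389.2857142857143, 185.0) (428.57142857142856, 200.0)
-9.5 0 [array([384.4, 184.2]), array([425.5, 197.6])]
-9.5 -5 [array([384.6, 182.1]), array([425.3, 198.5])]
-9.5 -10 [array([385.1, 180.2]), array([425. , 199.4])]
-15 0 [array([385.7, 182.6]), array([424.9, 198.3])]
-15 -5 [array([386. , 180.6]), array([424.8, 199.2])]
-15 -10 [array([386.4, 178.6]), array([424.5, 200.1])]
[ 508.8 -134.5   43. ]
[ 497.5 -227.9   43. ]
[ 427.7 -206.5   43. ]
[ 437.5 -118.8   43. ]
(310, 368) [ 508.3 -146.2   37.2]
(380, 272) [ 514.5 -285.2   -5.3]
(505, 318) [ 432.6 -216.1   36.4]
(440, 414) [ 445.1 -144.6   25. ]
(440, 300) [ 468.2 -226.8   29.3]
(345, 320) [ 501.2 -175.5   46.6]
```

>>> {"op": "apply_moves", "data": {"plan": [0.3,0,0,0.001,0,0.3,0,0,0.001,0,0.3,0,0,0.001,0,0.3,0,0,0.001,0]}}

```text
clock: 26.63
position: [367.4, -182.2, 29.5]
ee_rot: [0.996, -0.084, 0.001, 0.0]
contact_force: [1.1, -0.1, 0.4]
gripper_width: 29.9
```

```bash
python3 - <<'E'
from h import *
s=arm.read_state();print(np.round(s['position'],1),np.round(s['contact_force'],1),np.round(s['wrist_torque'],2),s['gripper_width'])
d=snap('side','s21')
cv2.imwrite('pics/s21z.png',cv2.resize(cv2.imread('pics/s21.png')[120:240,300:440],None,fx=5.6,fy=5))
d=snap('top','t21')
cv2.imwrite('pics/t21z.png',cv2.resize(cv2.imread('pics/t21.png')[150:310,360:540],None,fx=4,fy=3.7))
E
```

```text
[ 367.4 -182.2   29.5] [ 1.1 -0.1  0.4] [ 0.01 -0.04 -0.04] 29.8950473978908
```

The pan sits flat again with all five pieces. I'll slide the hand back about 10 mm along the handle and re-grip.

>>> {"op": "apply_moves", "data": {"plan": [0.3,-0.01,0.002,0,0,0.3,-0.01,0.002,0,0,0.3,-0.01,0.002,0,0,1,-0.01,0.002,0,0,1,-0.01,0.002,0,0,1,-0.01,0.002,0,0,1,-0.01,0.002,0,0,1,-0.01,0.002,0,0]}}

```text
clock: 27.4
position: [356.4, -180.1, 29.5]
ee_rot: [0.996, -0.084, -0.0, 0.0]
contact_force: [-0.3, -0.6, 1.9]
gripper_width: 12.1
```

>>> {"op": "apply_moves", "data": {"plan": [1,0,0,0.01,0,1,0,0,0.03,0,1,0,0,0.05,0,1,0,0,0.06,0,1,0,0,0.06,0,1,0,0,0.06,0]}}

```text
clock: 27.9
position: [355.5, -179.9, 89.0]
ee_rot: [0.996, -0.084, -0.001, -0.0]
contact_force: [-1.4, 0.2, -4.1]
gripper_width: 12.0
```

```bash
cat > view.py <<'E'
from h import *
import sys
n=sys.argv[1]
s=arm.read_state();print(np.round(s['clock'],2),np.round(s['position'],1),'F',np.round(s['contact_force'],1),'T',np.round(s['wrist_torque'],2),np.round(s['ee_rot'],3),s['gripper_width'].round(1))
d=snap('side','s'+n)
a=cv2.resize(cv2.imread(f'pics/s{n}.png')[110:250,290:440],None,fx=5.2,fy=4.2);cv2.imwrite(f'pics/s{n}z.png',a)
if len(sys.argv)>2:
  d=snap('top','t'+n)
  cv2.imwrite(f'pics/t{n}z.png',cv2.resize(cv2.imread(f'pics/t{n}.png')[100:280,360:540],None,fx=4,fy=3.3))
E
python3 view.py 22
```

```text
Traceback (most recent call last):
  File "view.py", line 4, in <module>
    s=arm.read_state();print(np.round(s['clock'],2),np.round(s['position'],1),'F',np.round(s['contact_force'],1),'T',np.round(s['wrist_torque'],2),np.round(s['ee_rot'],3),s['gripper_width'].round(1))
                                                                                                                                                                           ^^^^^^^^^^^^^^^^^^^^^^^^
AttributeError: 'float' object has no attribute 'round'
```

>>> {"op": "apply_moves", "data": {"plan": [1,-0.003,-0.015,0,0,1,-0.005,-0.029,0,0,1,0.01,-0.032,0,0,1,0.03,-0.035,0,0,1,0.05,-0.0385,0,0,1,0.07,-0.042,0,0,1,0.085,-0.044,0,0,1,0.085,-0.044,0,0]}}

```text
clock: 28.57
position: [443.7, -224.5, 87.6]
ee_rot: [0.997, -0.084, -0.0, 0.0]
contact_force: [0.2, -0.9, -3.9]
gripper_width: 12.0
```

```bash
sed -i "s/s\['gripper_width'\].round(1)/round(float(s['gripper_width']),1)/" view.py; python3 view.py 22 t
```

```text
28.57 [ 443.7 -224.5   87.6] F [ 0.2 -0.9 -3.9] T [0.03 0.22 0.03] [ 0.997 -0.084 -0.     0.   ] 12.0
```

```bash
python3 - <<'E'
from h import *
W=cloud(snap('top','t23'))
for u,v in [(425,236),(410,225),(450,225),(470,240),(402,240)]: print(np.round(W[v,u]))
d=arm.get_image('side')
W=cloud(d)
for u,v in [(340,105),(345,112),(355,115),(330,100)]: print(np.round(W[v,u]))
s=arm.read_state();print(s['joints'])
E
```

```text
[478. -35. 425.]
[494. -16. 420.]
[495. -75. 412.]
[472. -98. 424.]
[474.  -5. 412.]
[508. -11. 377.]
[495.  -5. 367.]
[472.   3. 369.]
[ 739. -617.    1.]
[-1.41187877e-01  3.27236265e-01 -4.97557070e-01 -7.49944806e-04
 -7.50382120e-01  1.54407504e+00]
```

>>> {"op": "apply_moves", "data": {"plan": [1,0.012,-0.002,0,0,1,0.025,-0.004,0,0,1,0.038,-0.006,0,0,1,0.05,-0.008,0,0,1,0.06,-0.01,0,0,1,0.068,-0.0115,0,0,1,0.068,-0.0115,0,0]}}

```text
clock: 29.35
position: [510.1, -235.6, 89.2]
ee_rot: [0.996, -0.084, 0.0, 0.0]
contact_force: [-0.2, -0.2, -3.3]
gripper_width: 11.9
```

```bash
python3 view.py 24 t
```

```text
29.35 [ 510.1 -235.6   89.2] F [-0.2 -0.2 -3.3] T [-0.    0.37 -0.03] [ 0.996 -0.084  0.     0.   ] 11.9
```

The pan fits, but the moves have no tilt axis, so I have to make it roll about its round handle using contact. The plan:

1. On the rubber mat, with the jaws loosened slightly, roll the pan over its bottom edge onto its ramp. That is a 42° tip, so nothing slides out.
2. Re-grip firmly and carry it in tipped.
3. Finish the tip against the tray's far wall.

Backing out first.

>>> {"op": "apply_moves", "data": {"plan": [1,-0.018,0.003,0,0,1,-0.038,0.0063,0,0,1,-0.058,0.0096,0,0,1,-0.078,0.013,0,0,1,-0.098,0.0163,0,0,1,-0.118,0.0196,0,0,1,-0.136,0.0226,0.003,0,1,-0.148,0.025,0.01,0]}}

```text
clock: 30.12
position: [357.4, -210.0, 98.7]
ee_rot: [0.996, -0.084, -0.002, -0.0]
contact_force: [-0.3, -0.7, -4.0]
gripper_width: 11.7
```

>>> {"op": "apply_moves", "data": {"plan": [1,0,0.015,0.005,1,1,0,0.04,0.01,3,1,0.003,0.065,0.01,6,1,0.007,0.09,0.01,9,1,0.012,0.115,0.01,12,1,0.018,0.14,0.01,15,1,0.024,0.165,0.01,18,1,0.03,0.19,0.01,21]}}

```text
clock: 30.78
position: [390.7, -19.7, 109.8]
ee_rot: [0.995, 0.1, 0.0, -0.0]
contact_force: [0.5, -0.1, -3.7]
gripper_width: 12.1
```

```bash
python3 - <<'E'
from h import *
s=arm.read_state();print(np.round(s['clock'],2),np.round(s['position'],1),np.round(s['ee_rot'],3),np.round(s['contact_force'],1))
E
```

```text
30.78 [390.7 -19.7 109.8] [ 0.995  0.1    0.    -0.   ] [ 0.5 -0.1 -3.7]
```

>>> {"op": "apply_moves", "data": {"plan": [1,0.008,0.018,0,1,1,0.018,0.038,0,2.5,1,0.028,0.058,0,4,1,0.038,0.078,-0.005,5,1,0.047,0.096,-0.01,6.5,1,0.054,0.11,-0.015,6.5,1,0.054,0.11,-0.03,6.5,1,0.054,0.11,-0.045,6.5]}}

```text
clock: 31.45
position: [446.0, 90.3, 64.5]
ee_rot: [0.988, 0.156, 0.001, -0.0]
contact_force: [-0.8, -0.9, -3.7]
gripper_width: 11.8
```

>>> {"op": "apply_moves", "data": {"plan": [1,0,0,-0.012,0,1,0,0,-0.022,0,1,0,0,-0.029,0,1,0,0,-0.032,0,1,0,0,-0.032,0]}}

```text
clock: 31.87
position: [444.5, 88.7, 32.6]
ee_rot: [0.988, 0.155, -0.001, 0.0]
contact_force: [-4.6, -1.4, 6.8]
gripper_width: 12.1
```

```bash
sed -i 's/\[110:250,290:440\],None,fx=5.2,fy=4.2/[CR[0]:CR[1],CR[2]:CR[3]],None,fx=5,fy=4.2/; s/^n=.*/n=sys.argv[1];CR=(110,250,290,440) if "m" not in sys.argv else (210,340,240,390)/' view.py; python3 view.py 25 m
```

```text
31.87 [444.5  88.7  32.6] F [-4.6 -1.4  6.8] T [-0.45  1.08 -0.02] [ 0.988  0.155 -0.001  0.   ] 12.1
```

Pan upright on the mat with all five inside. Loosening slightly, then pushing the rod in the pan's +y.

>>> {"op": "apply_moves", "data": {"plan": [0.65,0,0,0,0,0.65,0,0,0.001,0,0.65,0,0,0.001,0,0.65,-0.0015,0.0048,0.002,0,0.65,-0.003,0.0095,0.003,0,0.65,-0.0046,0.0143,0.004,0,0.65,-0.0062,0.019,0.005,0,0.65,-0.0062,0.019,0.005,0]}}

```text
clock: 32.63
position: [439.0, 109.2, 37.7]
ee_rot: [0.988, 0.156, 0.0, -0.0]
contact_force: [1.0, -0.7, -1.4]
gripper_width: 15.2
```

```bash
python3 view.py 26 m
```

```text
32.63 [439.  109.2  37.7] F [ 1.  -0.7 -1.4] T [-0.34 -0.16 -0.16] [ 0.988  0.156  0.    -0.   ] 15.2
```

The pan mostly slid and swung rather than tipping. A better stop is the mat's 3 mm edge: stand the pan on the table against the mat's right long edge, grip near the trough, and roll it over that edge. Re-gripping and moving it there.

>>> {"op": "apply_moves", "data": {"plan": [0.65,0,0,-0.005,0,0.65,0,0,-0.005,0,1,0,0,-0.005,0,1,0,0,-0.005,0,1,0,0,-0.005,0,1,0,0,0.005,0,1,0,0,0.02,0,1,0,0,0.03,0]}}

```text
clock: 33.4
position: [438.6, 108.2, 67.4]
ee_rot: [0.988, 0.156, -0.001, 0.0]
contact_force: [0.5, 0.3, -3.5]
gripper_width: 11.9
```

```bash
python3 view.py 27 m; python3 - <<'E'
import numpy as np
c=np.array([504,135.]);m=np.array([.951,.309]);n=np.array([-.309,.951])
for x,y in[(45-115,-65-32),(45-115,-65-26)]: print(c+x*m+y*n)
E
```

```text
33.4 [438.6 108.2  67.4] F [ 0.5  0.3 -3.5] T [-0.09  0.2  -0.01] [ 0.988  0.156 -0.001  0.   ] 11.9
[467.403  21.123]
[465.549  26.829]
```

>>> {"op": "apply_moves", "data": {"plan": [1,0.007,-0.022,0,0,1,0.014,-0.044,0,0,1,0.021,-0.066,0,0,1,0.029,-0.088,0,0,1,0.029,-0.088,-0.012,0,1,0.029,-0.088,-0.025,0,1,0.029,-0.088,-0.035,0,1,0.029,-0.088,-0.038,0]}}

```text
clock: 34.17
position: [465.5, 19.2, 27.6]
ee_rot: [0.988, 0.155, -0.003, 0.001]
contact_force: [-7.8, -2.8, 10.4]
gripper_width: 11.7
```

>>> {"op": "apply_moves", "data": {"plan": [1,0,0,-0.001,0,0.2,0,0,-0.001,0,0.2,0,0,0,0,0.2,0,0,0,0]}}

```text
clock: 34.5
position: [469.1, 20.9, 29.6]
ee_rot: [0.988, 0.156, 0.001, -0.0]
contact_force: [-0.0, -0.1, -0.6]
gripper_width: 34.0
```

```bash
python3 view.py 28 m; python3 - <<'E'
from h import *
snap('top','t28');cv2.imwrite('pics/t28z.png',cv2.resize(cv2.imread('pics/t28.png')[190:320,250:410],None,fx=4.6,fy=4.6))
E
```

```text
34.5 [469.1  20.9  29.6] F [-0.  -0.1 -0.6] T [-0.04 -0.03 -0.06] [ 0.988  0.156  0.001 -0.   ] 34.0
```

>>> {"op": "apply_moves", "data": {"plan": [0.2,0.015,0.005,0,0,0.2,0.03,0.01,0,0,0.2,0.045,0.0147,0,0,0.2,0.056,0.0182,0,0,0.2,0.057,0.0185,0,0,0.65,0.057,0.0185,0,0,0.65,0.057,0.0185,0,0,0.65,0.057,0.0185,0,0]}}

```text
clock: 35.32
position: [524.1, 38.5, 29.4]
ee_rot: [0.988, 0.155, -0.001, 0.0]
contact_force: [0.1, -0.5, 0.4]
gripper_width: 14.9
```

>>> {"op": "apply_moves", "data": {"plan": [0.65,-0.0012,0.0038,0,0,0.65,-0.0025,0.0076,0,0,0.65,-0.0037,0.0114,0,0,0.65,-0.005,0.0152,0.001,0,0.65,-0.0062,0.019,0.002,0,0.65,-0.0074,0.0228,0.003,0,0.65,-0.0074,0.0228,0.003,0]}}

```text
clock: 35.9
position: [518.6, 62.8, 33.0]
ee_rot: [0.988, 0.156, 0.001, -0.0]
contact_force: [1.3, -1.5, 1.0]
gripper_width: 15.0
```

```bash
python3 view.py 29 m; python3 - <<'E'
from h import *
snap('top','t29');cv2.imwrite('pics/t29z.png',cv2.resize(cv2.imread('pics/t29.png')[190:320,250:410],None,fx=4.6,fy=4.6))
E
```

```text
35.9 [518.6  62.8  33. ] F [ 1.3 -1.5  1. ] T [-0.51 -0.42 -0.09] [ 0.988  0.156  0.001 -0.   ] 15.0
```

It is tipping over the mat edge (lip now lower, at about (300,247) zoomed). Continuing.

>>> {"op": "apply_moves", "data": {"plan": [0.65,-0.0012,0.0038,0,0,0.65,-0.0025,0.0076,0.001,0,0.65,-0.0037,0.0114,0.001,0,0.65,-0.005,0.0152,0.001,0,0.65,-0.0058,0.018,0,0,0.65,-0.0058,0.018,0,0]}}

```text
clock: 36.55
position: [511.2, 80.3, 32.1]
ee_rot: [0.988, 0.156, -0.001, 0.0]
contact_force: [0.4, -0.2, 0.2]
gripper_width: 14.9
```

```bash
python3 view.py 30 m
```

```text
36.55 [511.2  80.3  32.1] F [ 0.4 -0.2  0.2] T [-0.11 -0.22 -0.01] [ 0.988  0.156 -0.001  0.   ] 14.9
```

```bash
python3 - <<'E'
from h import *
W=cloud(arm.get_image('side'))
f=lambda x,y:(int(round(240+x/5)),int(round(210+y/4.2)))
for p in[(235,274),(300,276),(360,278),(300,255),(320,230),(245,104),(375,112),(480,160),(600,166)]:
    u,v=f(*p);print(p,np.round(np.nanmedian(W[v-1:v+2,u-1:u+2].reshape(-1,3),0),1))
E
```

```text
(235, 274) [581.8 150.9   5.5]
(300, 276) [551.8 143.5   4.9]
(360, 278) [523.8 133.6   4.8]
(300, 255) [558.3 125.6   2.6]
(320, 230) [556.1 108.2   3.2]
(245, 104) [601.5  79.7  64.8]
(375, 112) [543.   65.9  62. ]
(480, 160) [484.9  80.3  59. ]
(600, 166) [431.5  67.4  57.9]
```

It's lying on its ramp (lip z ≈ 5 mm, ramp level at 3 mm), a tip of about 41° with all pieces still in. Now I'll slide the hand back along the handle to about x = -101 and grip firmly.

>>> {"op": "apply_moves", "data": {"plan": [0.63,-0.01,-0.003,0,-2,0.63,-0.021,-0.006,0,-2,0.63,-0.031,-0.0088,0,-2,0.63,-0.041,-0.0117,0,-2,0.63,-0.041,-0.0117,0,-2,1,-0.041,-0.0117,0,-2,1,-0.041,-0.0117,0,-2,1,-0.041,-0.0117,0,-2]}}

```text
clock: 37.37
position: [471.0, 68.0, 32.3]
ee_rot: [0.99, 0.138, -0.0, 0.0]
contact_force: [-0.9, 0.3, -0.5]
gripper_width: 12.6
```

```bash
python3 view.py 31 m
```

```text
37.37 [471.   68.   32.3] F [-0.9  0.3 -0.5] T [-0.09  0.28 -0.06] [ 0.99   0.138 -0.     0.   ] 12.6
```

The pan was dragged along with the hand. I'll open a little wider and slide again.

>>> {"op": "apply_moves", "data": {"plan": [0.45,0,0,0,0,0.45,0,0,0,0,0.45,0,0,0,0,0.45,-0.01,-0.0027,0,0,0.45,-0.02,-0.0054,0,0,0.45,-0.03,-0.008,0,0,0.45,-0.03,-0.008,0,0,0.45,-0.03,-0.008,0,0]}}

```text
clock: 38.13
position: [440.0, 59.7, 32.7]
ee_rot: [0.99, 0.138, -0.0, 0.0]
contact_force: [-0.1, 0.4, 1.2]
gripper_width: 23.6
```

```bash
python3 view.py 32 m
```

```text
38.13 [440.   59.7  32.7] F [-0.1  0.4  1.2] T [ 0.03 -0.04  0.01] [ 0.99   0.138 -0.     0.   ] 23.6
```

The pan rocked back upright when given play, and the pieces are still in. New approach: grip at the carrying point first, and tip it there with only a small gap. Measuring the pan.

```bash
python3 - <<'E'
from h import *
d=arm.get_image('side')
f=lambda x,y:(240+x/5,210+y/4.2)
a=ray(d,*f(480,142),50);b=ray(d,*f(692,186),50);print(a,b,np.degrees(np.arctan2(*(a-b)[:2][::-1])),np.linalg.norm(a-b))
W=cloud(d)
for p in[(280,192),(350,94),(475,120),(430,225),(400,215),(440,170)]:
    u,v=map(lambda q:int(round(q)),f(*p));print(p,np.round(np.nanmedian(W[v-1:v+2,u-1:u+2].reshape(-1,3),0),1))
E
```

```text
[491.99765565  58.93746719  50.        ] [389.0560255   59.79671057  50.        ] -0.4782309695171679 102.94521610463794
(280, 192) [569.7 121.2  42.1]
(350, 94) [567.6  31.1  39.6]
(475, 120) [502.7  34.4  39.4]
(430, 225) [505.9  90.    7.5]
(400, 215) [509.6 117.7  45.3]
(440, 170) [505.4  73.5  41.5]
```

>>> {"op": "apply_moves", "data": {"plan": [0.45,0,-0.001,-0.002,-7,0.45,0,-0.001,-0.003,-14,0.45,0,-0.001,-0.003,-16,1,0,-0.001,-0.003,-16,1,0,-0.001,-0.003,-16,1,0,-0.001,-0.003,-16,1,0,-0.001,0.012,-16,1,0,-0.001,0.025,-16]}}

```text
clock: 38.95
position: [439.4, 58.3, 56.7]
ee_rot: [1.0, -0.001, -0.002, 0.001]
contact_force: [0.2, 0.2, -3.5]
gripper_width: 12.5
```

>>> {"op": "apply_moves", "data": {"plan": [1,0.008,-0.006,0.006,3,1,0.016,-0.012,0.006,7,1,0.024,-0.018,0.006,11,1,0.032,-0.024,0.006,15,1,0.04,-0.03,0.006,18,1,0.044,-0.033,0.006,18,1,0.044,-0.033,0.006,18,1,0.044,-0.033,0.006,18]}}

```text
clock: 39.62
position: [484.1, 25.7, 62.9]
ee_rot: [0.988, 0.155, -0.001, 0.0]
contact_force: [-1.0, -0.9, -3.6]
gripper_width: 12.1
```

```bash
python3 view.py 33 m
```

```text
39.62 [484.1  25.7  62.9] F [-1.  -0.9 -3.6] T [-0.15  0.28  0.03] [ 0.988  0.155 -0.001  0.   ] 12.1
```

>>> {"op": "apply_moves", "data": {"plan": [1,0,0,-0.012,0,1,0,0,-0.024,0,1,0,0,-0.031,0,1,0,0,-0.034,0,0.67,0,0,-0.034,0,0.67,0,0,-0.033,0,0.67,-0.0012,0.0038,-0.033,0,0.67,-0.0025,0.0076,-0.033,0]}}

```text
clock: 40.38
position: [483.4, 33.9, 31.4]
ee_rot: [0.988, 0.155, 0.001, -0.0]
contact_force: [-1.2, -2.4, 2.0]
gripper_width: 14.2
```

>>> {"op": "apply_moves", "data": {"plan": [0.67,-0.0012,0.0038,0,0,0.67,-0.0025,0.0076,0.001,0,0.67,-0.0037,0.0114,0.002,0,0.67,-0.005,0.0152,0.003,0,0.67,-0.0062,0.019,0.004,0,0.67,-0.0062,0.019,0.004,0]}}

```text
clock: 40.88
position: [476.4, 52.3, 35.7]
ee_rot: [0.988, 0.155, 0.0, 0.0]
contact_force: [0.2, -8.2, 6.7]
gripper_width: 14.1
```

```bash
python3 view.py 34 m
```

```text
40.88 [476.4  52.3  35.7] F [ 0.2 -8.2  6.7] T [-2.3  -0.21 -0.45] [0.988 0.155 0.    0.   ] 14.1
```

>>> {"op": "apply_moves", "data": {"plan": [0.67,-0.001,0.003,0,2,0.67,-0.002,0.006,0,4,0.67,-0.003,0.01,0,5,0.67,-0.0045,0.014,-0.001,5,0.67,-0.0055,0.018,-0.001,5,0.67,-0.0055,0.018,-0.001,5]}}

```text
clock: 41.48
position: [471.0, 71.6, 33.6]
ee_rot: [0.98, 0.199, 0.0, -0.0]
contact_force: [-0.6, -0.1, 1.4]
gripper_width: 13.8
```

```bash
python3 view.py 35 m
```

```text
41.48 [471.   71.6  33.6] F [-0.6 -0.1  1.4] T [-0.19  0.   -0.07] [ 0.98   0.199  0.    -0.   ] 13.8
```

Lying on the ramp again, this time gripped at about x = -97. Closing firmly and lifting.

>>> {"op": "apply_moves", "data": {"plan": [1,0,0,0,0,1,0,0,0,0,1,0,0,0,0,1,0,0,0.01,0,1,0,0,0.025,0,1,0,0,0.04,0,1,0,0,0.055,0,1,0,0,0.055,0]}}

```text
clock: 42.25
position: [471.3, 70.7, 89.9]
ee_rot: [0.98, 0.198, 0.001, -0.0]
contact_force: [1.3, 0.3, -3.4]
gripper_width: 12.1
```

```bash
python3 view.py 36 m
```

```text
42.25 [471.3  70.7  89.9] F [ 1.3  0.3 -3.4] T [0.02 0.12 0.03] [ 0.98   0.198  0.001 -0.   ] 12.1
```

Held at about 41° with no roll-back. Moving to the front of the locker.

>>> {"op": "apply_moves", "data": {"plan": [1,-0.015,-0.003,0.004,-2,1,-0.035,-0.01,0.006,-5,1,-0.055,-0.022,0.006,-9,1,-0.07,-0.04,0.006,-13,1,-0.075,-0.062,0.006,-17,1,-0.075,-0.086,0.006,-21,1,-0.073,-0.11,0.006,-25,1,-0.07,-0.134,0.006,-28]}}

```text
clock: 43.02
position: [398.7, -64.6, 93.0]
ee_rot: [0.999, -0.046, -0.002, 0.0]
contact_force: [0.7, -0.6, -3.8]
gripper_width: 12.1
```

>>> {"op": "apply_moves", "data": {"plan": [1,0.002,-0.02,0,-2,1,0.005,-0.04,0,-4.4,1,0.007,-0.054,0,-4.4,1,0.008,-0.06,0,-4.4,1,0.008,-0.06,0,-4.4]}}

```text
clock: 43.43
position: [407.6, -124.3, 93.1]
ee_rot: [0.996, -0.084, -0.002, 0.0]
contact_force: [-0.4, 0.0, -3.6]
gripper_width: 12.6
```

```bash
python3 view.py 37 t
```

```text
43.43 [ 407.6 -124.3   93.1] F [-0.4  0.  -3.6] T [ 0.08  0.3  -0.01] [ 0.996 -0.084 -0.002  0.   ] 12.6
```

```bash
python3 - <<'E'
from h import *
W=cloud(arm.get_image('side'))
f=lambda x,y:(int(round(290+x/5)),int(round(110+y/4.2)))
for p in[(255,362),(300,374),(350,386),(375,340),(340,235),(310,225),(405,255),(440,290),(600,330)]:
    u,v=f(*p);print(p,np.round(np.nanmedian(W[v-1:v+2,u-1:u+2].reshape(-1,3),0),1))
E
```

```text
(255, 362) [ 532.1 -100.9   55.9]
(300, 374) [505.9 -95.7  57.6]
(350, 386) [478.6 -90.   61. ]
(375, 340) [ 471.6 -112.8   81.3]
(340, 235) [ 514.2 -188.3   93.1]
(310, 225) [ 526.  -169.4  111. ]
(405, 255) [ 469.1 -155.2  115.6]
(440, 290) [ 444.4 -123.   118.2]
(600, 330) [ 360.9 -107.6  120.5]
```

The grip is at about pan x = -93. To keep the gripper body clear of the locker's front frame I need about -105 or further back. I'll go back to the mat edge, let the pan rock upright, re-grip farther back and tip it again.

>>> {"op": "apply_moves", "data": {"plan": [1,-0.002,0.02,0,3,1,-0.006,0.043,0,7,1,-0.01,0.066,0,12,1,-0.01,0.09,0,16,1,-0.008,0.114,0,20,1,-0.003,0.138,0,24,1,0.012,0.158,0,26,1,0.03,0.172,0,27]}}

```text
clock: 44.25
position: [437.8, 51.0, 94.6]
ee_rot: [0.988, 0.155, -0.0, -0.0]
contact_force: [0.4, -0.1, -3.2]
gripper_width: 11.8
```

>>> {"op": "apply_moves", "data": {"plan": [1,0.018,0.01,0,0,1,0.036,0.012,0,0,1,0.046,0.009,-0.012,0,1,0.046,0.006,-0.028,0,1,0.046,0.006,-0.044,0,1,0.046,0.006,-0.055,0,1,0.046,0.006,-0.06,0,1,0.046,0.006,-0.06,0]}}

```text
clock: 44.92
position: [484.7, 55.2, 34.3]
ee_rot: [0.988, 0.153, -0.0, 0.0]
contact_force: [-0.9, -0.8, 1.2]
gripper_width: 12.1
```

```bash
python3 view.py 38 m
```

```text
44.92 [484.7  55.2  34.3] F [-0.9 -0.8  1.2] T [0.03 0.44 0.07] [ 0.988  0.153 -0.     0.   ] 12.1
```

First a careful slide straight along the rod with a small gap.

>>> {"op": "apply_moves", "data": {"plan": [0.66,0,0,0,0,0.66,0,0,0,0,0.66,-0.0048,-0.0015,0,0,0.66,-0.0095,-0.003,0,0,0.66,-0.0143,-0.0045,0,0,0.66,-0.019,-0.006,0,0,0.66,-0.019,-0.006,0,0]}}

```text
clock: 45.6
position: [464.3, 48.0, 34.6]
ee_rot: [0.988, 0.152, -0.001, 0.0]
contact_force: [0.0, 0.1, 0.8]
gripper_width: 14.8
```

```bash
python3 view.py 39 m
```

```text
45.6 [464.3  48.   34.6] F [0.  0.1 0.8] T [-0.31  0.24 -0.07] [ 0.988  0.152 -0.001  0.   ] 14.8
```

It drags along. So: let it rock upright and re-grip properly.

>>> {"op": "apply_moves", "data": {"plan": [0.5,-0.0,0,0,0,0.4,0.003,-0.01,0,0,0.3,0.006,-0.02,0,0,0.2,0.009,-0.03,-0.002,0,0.1,0.0105,-0.034,-0.004,0,0.1,0.0105,-0.034,-0.004,0,0.1,0.0105,-0.034,-0.004,0]}}

```text
clock: 46.28
position: [476.2, 13.9, 30.1]
ee_rot: [0.988, 0.151, -0.0, 0.0]
contact_force: [-0.2, -0.1, -1.1]
gripper_width: 38.5
```

```bash
python3 view.py 40 m
```

```text
46.28 [476.2  13.9  30.1] F [-0.2 -0.1 -1.1] T [0.01 0.   0.06] [ 0.988  0.151 -0.     0.   ] 38.5
```

```bash
python3 - <<'E'
from h import *
d=arm.get_image('side')
f=lambda x,y:(240+x/5,210+y/4.2)
a=ray(d,*f(430,110),50);b=ray(d,*f(660,103),50);print(a,b,np.degrees(np.arctan2(*(a-b)[:2][::-1])),np.linalg.norm(a-b))
E
```

```text
[522.58422039  42.37711204  50.        ] [420.80227196   1.87842713  50.        ] 21.69743807001713 109.54318100612824
```

>>> {"op": "apply_moves", "data": {"plan": [0.1,-0.008,0.001,0,1,0.1,-0.015,0.003,0,1,0.1,-0.015,0.003,0,1,1,-0.015,0.003,0,1,1,-0.015,0.003,0,1,1,-0.015,0.003,0,1,1,-0.015,0.003,0,1,1,-0.015,0.003,0,1]}}

```text
clock: 47.1
position: [461.6, 17.8, 30.6]
ee_rot: [0.987, 0.161, 0.0, -0.0]
contact_force: [-0.8, 2.5, 1.3]
gripper_width: 12.5
```

```bash
python3 view.py 41 m
```

```text
47.1 [461.6  17.8  30.6] F [-0.8  2.5  1.3] T [0.58 0.23 0.21] [ 0.987  0.161  0.    -0.   ] 12.5
```

>>> {"op": "apply_moves", "data": {"plan": [0.67,0,0,0,0,0.67,0,0,0,0,0.67,-0.0012,0.0038,0,1,0.67,-0.0025,0.0076,0.001,2,0.67,-0.0037,0.0114,0.002,3,0.67,-0.005,0.0152,0.003,4,0.67,-0.0062,0.019,0.004,5,0.67,-0.0062,0.019,0.004,5]}}

```text
clock: 47.87
position: [454.9, 37.2, 34.7]
ee_rot: [0.979, 0.204, 0.0, -0.0]
contact_force: [-1.1, -1.1, -0.3]
gripper_width: 14.1
```

>>> {"op": "apply_moves", "data": {"plan": [0.67,-0.0012,0.0038,0,1,0.67,-0.0025,0.0076,0,2,0.67,-0.0037,0.0114,0,2,0.67,-0.005,0.0152,-0.001,2,0.67,-0.006,0.018,-0.001,2,0.67,-0.006,0.018,-0.001,2]}}

```text
clock: 48.37
position: [449.3, 55.2, 33.6]
ee_rot: [0.975, 0.221, 0.0, -0.0]
contact_force: [0.9, -0.8, 1.1]
gripper_width: 14.1
```

```bash
python3 view.py 42 m
```

```text
48.37 [449.3  55.2  33.6] F [ 0.9 -0.8  1.1] T [-0.23 -0.1  -0.07] [ 0.975  0.221  0.    -0.   ] 14.1
```

Tipped, gripped at about x = -107. Close, lift, carry.

>>> {"op": "apply_moves", "data": {"plan": [1,0,0,0,0,1,0,0,0,0,1,0,0,0,0,1,0,0,0.01,0,1,0,0,0.025,0,1,0,0,0.04,0,1,0,0,0.055,0,1,0,0,0.062,0]}}

```text
clock: 49.13
position: [448.5, 54.4, 96.1]
ee_rot: [0.975, 0.22, -0.0, -0.0]
contact_force: [0.6, -0.2, -3.7]
gripper_width: 12.3
```

>>> {"op": "apply_moves", "data": {"plan": [1,-0.01,-0.005,0.0,-2,1,-0.025,-0.015,0.0,-5,1,-0.04,-0.03,0,-9,1,-0.05,-0.05,0,-13,1,-0.056,-0.072,0,-17,1,-0.06,-0.095,0,-21,1,-0.062,-0.118,0,-25,1,-0.063,-0.141,0,-29]}}

```text
clock: 49.8
position: [384.0, -87.5, 94.6]
ee_rot: [0.999, -0.032, -0.002, 0.0]
contact_force: [0.9, 0.4, -3.0]
gripper_width: 12.1
```

>>> {"op": "apply_moves", "data": {"plan": [1,0,-0.015,0.0,-3,1,0.003,-0.03,0.0,-6,1,0.006,-0.037,0.0,-6,1,0.006,-0.037,0.0,-6]}}

```text
clock: 50.13
position: [391.8, -124.3, 94.8]
ee_rot: [0.996, -0.084, -0.001, 0.0]
contact_force: [-0.1, -0.3, -2.9]
gripper_width: 12.2
```

```bash
python3 view.py 43
```

```text
50.13 [ 391.8 -124.3   94.8] F [-0.1 -0.3 -2.9] T [0.17 0.28 0.03] [ 0.996 -0.084 -0.001  0.   ] 12.2
```

```bash
cat > lip.py <<'E'
from h import *
import sys
C=np.array([673.5,-176]);U=np.array([.986,-.165]);V=np.array([.165,.986])
L=lambda p:np.array([(p[:2]-C)@U,(p[:2]-C)@V,p[2]]).round(1)
W=cloud(arm.get_image('side'))
f=lambda x,y:(int(round(290+x/5)),int(round(110+y/4.2)))
a=list(map(int,sys.argv[1:]))
for p in zip(a[::2],a[1::2]):
    u,v=f(*p);print(p,L(np.nanmedian(W[v-1:v+2,u-1:u+2].reshape(-1,3),0)))
print('hand',L(arm.read_state()['position']))
E
python3 lip.py 262 362 310 376 355 387 375 345 450 290 615 327
```

```text
(262, 362) [-153.    49.5   56.1]
(310, 376) [-184.2   53.1   57.5]
(355, 387) [-209.    51.    59.6]
(375, 345) [-199.1   11.5   56.9]
(450, 290) [-238.1   13.9  116.6]
(615, 327) [-325.1   12.1  121.7]
hand [-286.8    5.5   94.9]
```

Lip at locker y ≈ 51, z ≈ 57; the pan centre is 106 mm ahead of the hand. Inserting.

>>> {"op": "apply_moves", "data": {"plan": [1,0.012,-0.002,0,0,1,0.03,-0.005,0,0,1,0.048,-0.008,0,0,1,0.066,-0.011,0,0,1,0.084,-0.014,0,0,1,0.102,-0.017,0,0,1,0.12,-0.02,0,0,1,0.132,-0.022,0,0]}}

```text
clock: 50.9
position: [525.5, -144.4, 95.0]
ee_rot: [0.997, -0.082, -0.0, -0.0]
contact_force: [0.1, 0.1, -3.3]
gripper_width: 12.3
```

```bash
python3 view.py 44 t
```

```text
50.9 [ 525.5 -144.4   95. ] F [ 0.1  0.1 -3.3] T [ 0.05  0.27 -0.03] [ 0.997 -0.082 -0.    -0.   ] 12.3
```

>>> {"op": "apply_moves", "data": {"plan": [1,0.003,0,-0.008,0,1,0.003,0,-0.016,0,1,0.003,0,-0.024,0,1,0.003,0,-0.03,0,1,0.003,0,-0.035,0,1,0.003,0,-0.035,0]}}

```text
clock: 51.5
position: [526.0, -145.3, 59.0]
ee_rot: [0.997, -0.083, -0.001, 0.0]
contact_force: [-0.4, -0.4, -3.6]
gripper_width: 11.7
```

```bash
python3 view.py 45
```

```text
51.5 [ 526.  -145.3   59. ] F [-0.4 -0.4 -3.6] T [0.06 0.33 0.03] [ 0.997 -0.083 -0.001  0.   ] 11.7
```

Inside the tray, no contact. Pushing towards the tray's far (+y) inner wall.

>>> {"op": "apply_moves", "data": {"plan": [1,0.0007,0.004,0,0,1,0.0013,0.008,0,0,1,0.002,0.012,0,0,1,0.0027,0.016,0,0,1,0.0033,0.02,0.001,0,1,0.0033,0.02,0.001,0]}}

```text
clock: 52.05
position: [530.3, -125.4, 62.0]
ee_rot: [0.997, -0.083, -0.0, 0.0]
contact_force: [-1.5, -2.6, -2.7]
gripper_width: 12.3
```

```bash
python3 view.py 46
```

```text
52.05 [ 530.3 -125.4   62. ] F [-1.5 -2.6 -2.7] T [-0.97  0.58 -0.25] [ 0.997 -0.083 -0.     0.   ] 12.3
```

Contact has started. Now push and rise along the arc about the lip.

>>> {"op": "apply_moves", "data": {"plan": [1,0.0006,0.0035,0.001,0,1,0.0012,0.007,0.002,0,1,0.0017,0.0105,0.004,0,1,0.0023,0.014,0.006,0,1,0.0028,0.017,0.008,0,1,0.0028,0.017,0.008,0]}}

```text
clock: 52.6
position: [534.5, -108.3, 70.2]
ee_rot: [0.997, -0.083, 0.002, -0.0]
contact_force: [1.2, -2.8, -3.4]
gripper_width: 12.4
```

```bash
python3 view.py 47 t
```

```text
52.6 [ 534.5 -108.3   70.2] F [ 1.2 -2.8 -3.4] T [-1.16 -0.18 -0.33] [ 0.997 -0.083  0.002 -0.   ] 12.4
```

```bash
python3 - <<'E'
import cv2
for n in (45,46,47):
  a=cv2.imread(f'pics/s{n}.png')[140:215,240:350];cv2.imwrite(f'pics/q{n}.png',cv2.resize(a,None,fx=6,fy=6,interpolation=cv2.INTER_CUBIC))
E
```

```text
(no output)
```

It's rolling as planned with only a few newtons. Continuing to about 70°.

>>> {"op": "apply_moves", "data": {"plan": [1,0.0006,0.0035,0.001,0,1,0.0012,0.007,0.003,0,1,0.0017,0.0105,0.004,0,1,0.002,0.013,0.005,0,1,0.002,0.013,0.005,0]}}

```text
clock: 53.12
position: [537.2, -95.4, 75.0]
ee_rot: [0.997, -0.083, 0.002, -0.0]
contact_force: [4.2, -5.5, -3.3]
gripper_width: 12.3
```

```bash
cat > q.py <<'E'
import cv2,sys
from h import *
n=sys.argv[1]
s=arm.read_state();print(round(s['clock'],2),np.round(s['position'],1),'F',np.round(s['contact_force'],1),'T',np.round(s['wrist_torque'],2))
snap('side','s'+n)
a=cv2.imread(f'pics/s{n}.png')[140:215,240:350];cv2.imwrite(f'pics/q{n}.png',cv2.resize(a,None,fx=6,fy=6,interpolation=cv2.INTER_CUBIC))
E
python3 q.py 48
```

```text
53.12 [537.2 -95.4  75. ] F [ 4.2 -5.5 -3.3] T [-1.64 -1.02 -0.5 ]
```

Tipped past 65°, pieces piled at the lip against the wall inside the tray. Drawing back so they drop into the tray.

>>> {"op": "apply_moves", "data": {"plan": [1,-0.0008,-0.005,0,0,1,-0.0017,-0.01,0.001,0,1,-0.0025,-0.015,0.003,0,1,-0.0033,-0.02,0.006,0,1,-0.0042,-0.025,0.009,0,1,-0.005,-0.03,0.012,0,1,-0.005,-0.03,0.012,0,1,-0.005,-0.03,0.012,0]}}

```text
clock: 53.83
position: [529.2, -126.0, 87.0]
ee_rot: [0.997, -0.083, -0.001, 0.0]
contact_force: [-0.6, -1.0, -0.0]
gripper_width: 12.2
```

```bash
python3 q.py 49; python3 - <<'E'
from h import *
snap('top','t49');cv2.imwrite('pics/t49z.png',cv2.resize(cv2.imread('pics/t49.png')[100:280,360:540],None,fx=4,fy=3.3))
E
```

```text
53.83 [ 529.2 -126.    87. ] F [-0.6 -1.  -0. ] T [-0.34 -0.04 -0.13]
```

>>> {"op": "apply_moves", "data": {"plan": [1,-0.0015,-0.008,0.003,0,1,-0.0025,-0.016,0.007,0,1,-0.004,-0.024,0.01,0,1,-0.004,-0.024,0.011,0,1,-0.004,-0.024,0.011,0]}}

```text
clock: 54.35
position: [525.6, -150.1, 97.5]
ee_rot: [0.996, -0.084, -0.0, -0.0]
contact_force: [-1.2, -0.2, -1.4]
gripper_width: 12.1
```

```bash
python3 q.py 50
```

```text
54.35 [ 525.6 -150.1   97.5] F [-1.2 -0.2 -1.4] T [0.08 0.16 0.04]
```

The pan is empty and the pieces are in the tray. Backing out.

>>> {"op": "apply_moves", "data": {"plan": [1,-0.015,0.0025,0.002,0,1,-0.035,0.006,0.003,0,1,-0.055,0.009,0.003,0,1,-0.075,0.0125,0.003,0,1,-0.095,0.016,0.003,0,1,-0.115,0.019,0.003,0,1,-0.135,0.0225,0.003,0,1,-0.15,0.025,0.003,0]}}

```text
clock: 55.07
position: [374.0, -124.1, 100.3]
ee_rot: [0.997, -0.083, -0.001, -0.0]
contact_force: [-0.2, -0.0, -1.6]
gripper_width: 12.1
```

```bash
python3 q.py 51;python3 - <<'E'
from h import *
snap('top','t51');cv2.imwrite('pics/t51z.png',cv2.resize(cv2.imread('pics/t51.png')[100:280,360:540],None,fx=4,fy=3.3))
E
```

```text
55.07 [ 374.  -124.1  100.3] F [-0.2 -0.  -1.6] T [0.08 0.18 0.04]
```

All five pieces are visible in the tray (top zoom, around (222,288), (262,293), (230,312), (305,320), (265,350)). Now the pan goes back to the mat.

>>> {"op": "apply_moves", "data": {"plan": [1,0,0.02,0,2,1,0,0.045,0,6,1,0.003,0.075,0,10,1,0.008,0.105,0,14,1,0.015,0.135,0,18,1,0.022,0.165,0,22,1,0.03,0.195,0,25,1,0.037,0.22,0,27.5]}}

```text
clock: 55.83
position: [414.4, 98.3, 100.8]
ee_rot: [0.987, 0.158, 0.001, -0.0]
contact_force: [0.9, -0.8, -1.8]
gripper_width: 12.3
```

>>> {"op": "apply_moves", "data": {"plan": [1,0.008,0.02,0,0,1,0.016,0.044,0,0,1,0.02,0.06,0,0,1,0.021,0.063,-0.015,0,1,0.021,0.063,-0.03,0,1,0.021,0.063,-0.038,0,1,0.021,0.063,-0.042,0,1,0.021,0.063,-0.042,0]}}

```text
clock: 56.5
position: [434.9, 158.8, 58.3]
ee_rot: [0.988, 0.156, 0.0, -0.0]
contact_force: [0.3, -0.7, 0.3]
gripper_width: 12.4
```

```bash
python3 view.py 52 m
```

```text
56.5 [434.9 158.8  58.3] F [ 0.3 -0.7  0.3] T [ 0.05 -0.27 -0.04] [ 0.988  0.156  0.    -0.   ] 12.4
```

Lip is just at the mat and the pan is empty. I'll loosen slightly and follow the handle down so it settles back, first onto the ramp.

>>> {"op": "apply_moves", "data": {"plan": [1,0,0,-0.002,0,0.66,0,0,-0.002,0,0.66,0.0012,-0.0038,-0.003,0,0.66,0.0025,-0.0076,-0.005,0,0.66,0.005,-0.0155,-0.008,0,0.66,0.0075,-0.023,-0.012,0,0.66,0.01,-0.031,-0.018,0,0.66,0.01,-0.031,-0.018,0]}}

```text
clock: 57.27
position: [443.7, 125.6, 39.2]
ee_rot: [0.988, 0.155, -0.001, 0.001]
contact_force: [-0.6, -0.4, -0.4]
gripper_width: 14.5
```

```bash
python3 view.py 53 m
```

```text
57.27 [443.7 125.6  39.2] F [-0.6 -0.4 -0.4] T [-0.35  0.17 -0.07] [ 0.988  0.155 -0.001  0.001] 14.5
```

```bash
python3 - <<'E'
from h import *
W=cloud(arm.get_image('side'))
f=lambda x,y:(int(round(240+x/5)),int(round(210+y/4.2)))
for p in[(235,332),(300,345),(370,350),(255,202),(320,208),(385,216),(330,290),(440,243),(630,268)]:
    u,v=f(*p);print(p,np.round(np.nanmedian(W[v-1:v+2,u-1:u+2].reshape(-1,3),0),1))
E
```

```text
(235, 332) [553.2 218.1  40.9]
(300, 345) [522.3 219.5  43.6]
(370, 350) [496.6 204.   33.6]
(255, 202) [573.9 136.9  50. ]
(320, 208) [546.  128.2  46.5]
(385, 216) [518.3 120.4  44.4]
(330, 290) [534.5 150.4   8.6]
(440, 243) [482.4 141.1  54. ]
(630, 268) [400.3 121.   43.6]
```

>>> {"op": "apply_moves", "data": {"plan": [0.5,0.0,0.0,-0.002,0,0.3,0.001,-0.002,-0.004,0,0.1,0.001,-0.002,-0.004,0,0,0.001,-0.002,-0.004,0,0,0.001,-0.002,-0.004,0]}}

```text
clock: 57.83
position: [445.4, 125.9, 36.5]
ee_rot: [0.988, 0.156, 0.0, -0.0]
contact_force: [-0.6, 0.4, -1.1]
gripper_width: 42.7
```

```bash
python3 view.py 54 m
```

```text
57.83 [445.4 125.9  36.5] F [-0.6  0.4 -1.1] T [0.03 0.03 0.  ] [ 0.988  0.156  0.    -0.   ] 42.7
```

The pan stands upright on the mat, released. Lift and go to the door handle.

>>> {"op": "apply_moves", "data": {"plan": [0,0,0,0.03,0,0,0,0,0.07,0,0,0,0,0.11,0,0,0,0,0.15,0,0,0,-0.01,0.18,-4,0,-0.005,-0.04,0.185,-11,0,-0.01,-0.08,0.185,-18,0,-0.015,-0.12,0.185,-25]}}

```text
clock: 58.6
position: [430.0, 5.1, 222.6]
ee_rot: [0.998, -0.063, 0.001, -0.001]
contact_force: [1.3, -0.2, 0.1]
gripper_width: 42.5
```

>>> {"op": "apply_moves", "data": {"plan": [0,-0.008,-0.04,0,-7,0,-0.016,-0.08,0,-14,0,-0.024,-0.12,0,-21,0,-0.032,-0.16,0,-28,0,-0.04,-0.2,0,-35,0,-0.048,-0.24,0,-42,0,-0.056,-0.28,0,-49,0,-0.06,-0.32,0,-56]}}

```text
clock: 59.27
position: [368.8, -316.1, 221.7]
ee_rot: [0.851, -0.525, 0.0, -0.0]
contact_force: [1.4, 1.0, 0.2]
gripper_width: 42.5
```

```bash
python3 view.py 55 t; python3 - <<'E'
from h import *
import math
d=snap('top','t55');snap('side','s55')
q=arm.read_state()['ee_rot'];print('toolx',2*math.degrees(math.atan2(q[1],q[0])))
E
```

```text
59.27 [ 368.8 -316.1  221.7] F [1.4 1.  0.2] T [ 0.02 -0.16 -0.03] [ 0.851 -0.525  0.    -0.   ] 42.5
toolx -63.152001978836964
```

>>> {"op": "apply_moves", "data": {"plan": [0,-0.001,-0.02,0,-7,0,-0.003,-0.04,0,-14,0,-0.003,-0.05,0,-16.5,0,-0.003,-0.05,-0.02,-16.5,0,-0.003,-0.05,-0.05,-16.5,0,-0.003,-0.05,-0.085,-16.5,0,-0.003,-0.05,-0.106,-16.5,0,-0.003,-0.05,-0.106,-16.5]}}

```text
clock: 60.13
position: [364.8, -361.0, 111.2]
ee_rot: [0.769, -0.639, -0.005, 0.0]
contact_force: [-1.1, -0.1, -0.3]
gripper_width: 42.7
```

>>> {"op": "apply_moves", "data": {"plan": [1,0,0,0,0,1,0,0,0,0,1,0,0,0,0,1,0,0,0,0,1,0,0,0,0]}}

```text
clock: 60.55
position: [367.1, -364.9, 117.5]
ee_rot: [0.769, -0.639, 0.001, 0.0]
contact_force: [-4.9, -1.7, 6.0]
gripper_width: 10.6
```

```bash
python3 - <<'E'
import numpy as np
H=np.array([554,-283.]);r=205.9
f=lambda a:H+r*np.array([np.cos(np.radians(a)),np.sin(np.radians(a))])
a0=203.8
for n in(8,8,1):
  for k in range(1,n+1):
    print(*np.round((f(a0-6.5*k)-f(a0))/1000,3),-6.5*k,np.round(f(a0-6.5*k)))
  a0-=6.5*n;print('--',a0)
E
```

```text
-0.008 0.022 -6.5 [ 357. -344.]
-0.014 0.045 -13.0 [ 352. -322.]
-0.017 0.068 -19.5 [ 349. -298.]
-0.017 0.091 -26.0 [ 348. -275.]
-0.015 0.114 -32.5 [ 350. -252.]
-0.01 0.137 -39.0 [ 355. -229.]
-0.003 0.159 -45.5 [ 363. -207.]
0.007 0.18 -52.0 [ 373. -186.]
-- 151.8
0.012 0.02 -6.5 [ 385. -166.]
0.027 0.038 -13.0 [ 399. -147.]
0.043 0.055 -19.5 [ 415. -131.]
0.061 0.07 -26.0 [ 434. -116.]
0.081 0.082 -32.5 [ 453. -103.]
0.102 0.093 -39.0 [474. -93.]
0.124 0.1 -45.5 [496. -85.]
0.146 0.106 -52.0 [519. -80.]
-- 99.80000000000001
0.023 0.003 -6.5 [542. -77.]
-- 93.30000000000001
```

>>> {"op": "apply_moves", "data": {"plan": [1,-0.008,0.022,0,-6.5,1,-0.014,0.045,0,-13,1,-0.017,0.068,0,-19.5,1,-0.017,0.091,0,-26,1,-0.015,0.114,0,-32.5,1,-0.01,0.137,0,-39,1,-0.003,0.159,0,-45.5,1,0.007,0.18,0,-52]}}

```text
clock: 61.22
position: [375.2, -183.5, 117.6]
ee_rot: [-0.408, 0.913, -0.001, 0.002]
contact_force: [1.2, -2.6, 3.5]
gripper_width: 10.7
```

>>> {"op": "apply_moves", "data": {"plan": [1,0.012,0.02,0,-6.5,1,0.027,0.038,0,-13,1,0.043,0.055,0,-19.5,1,0.061,0.07,0,-26,1,0.081,0.082,0,-32.5,1,0.102,0.093,0,-39,1,0.12,0.099,0,-44.5,1,0.12,0.099,0,-44.5]}}

```text
clock: 61.88
position: [500.2, -85.2, 117.6]
ee_rot: [-0.034, 0.999, -0.001, 0.004]
contact_force: [2.1, -7.4, 3.8]
gripper_width: 10.5
```

```bash
python3 view.py 56
```

```text
61.88 [500.2 -85.2 117.6] F [ 2.1 -7.4  3.8] T [-2.08 -0.19 -0.1 ] [-0.034  0.999 -0.001  0.004] 10.5
```

>>> {"op": "apply_moves", "data": {"plan": [1,0.007,0.002,0,-2,1,0.014,0.004,0,-4,1,0.021,0.005,0,-6,1,0.028,0.006,0,-8,1,0.034,0.006,0,-9.5,1,0.038,0.006,0,-10.5,1,0.041,0.006,0,-11.5,1,0.041,0.006,0,-11.5]}}

```text
clock: 62.6
position: [537.6, -78.9, 117.6]
ee_rot: [0.066, 0.998, 0.0, 0.003]
contact_force: [0.3, 1.1, 6.5]
gripper_width: 10.5
```

```bash
python3 view.py 57
```

```text
62.6 [537.6 -78.9 117.6] F [0.3 1.1 6.5] T [-0.07  0.32 -0.14] [0.066 0.998 0.    0.003] 10.5
```

>>> {"op": "apply_moves", "data": {"plan": [1,0.003,0,0,-0.8,1,0.006,0,0,-1.6,1,0.009,0,0,-2.3,1,0.012,0,0,-3,1,0.012,0,0,-3]}}

```text
clock: 63.07
position: [548.1, -78.4, 117.6]
ee_rot: [0.092, 0.996, 0.001, 0.001]
contact_force: [-3.6, 2.7, 7.5]
gripper_width: 10.4
```

>>> {"op": "apply_moves", "data": {"plan": [1,0.003,0,0,0,1,0.006,0,0,0,1,0.006,0,0,0]}}

```text
clock: 63.32
position: [547.9, -78.4, 117.4]
ee_rot: [0.092, 0.996, 0.0, -0.006]
contact_force: [-17.3, 7.0, 19.4]
gripper_width: 10.4
```

```bash
python3 view.py 58
```

```text
63.32 [547.9 -78.4 117.4] F [-17.3   7.   19.4] T [ 1.8   4.75 -0.21] [ 0.092  0.996  0.    -0.006] 10.4
```

The door has reached its stop: x holds at 548 while the force climbs. Ease the push, release, lift straight up.

>>> {"op": "apply_moves", "data": {"plan": [1,-0.004,0,0,0,0.6,-0.004,0,0,0,0.2,-0.004,0,0,0,0,-0.004,0,0,0,0,-0.004,0,0,0,0,-0.004,0,0.03,0,0,-0.004,0,0.07,0,0,-0.004,0,0.11,0]}}

```text
clock: 64.03
position: [548.7, -79.5, 225.6]
ee_rot: [0.092, 0.996, -0.0, -0.002]
contact_force: [1.7, -0.1, 0.0]
gripper_width: 42.6
```

>>> {"op": "apply_moves", "data": {"plan": [0,-0.04,0,0.02,0,0,-0.08,0,0.03,0,0,-0.12,0.01,0.03,0,0,-0.15,0.03,0.03,0,0,-0.17,0.06,0.03,0,0,-0.18,0.1,0.03,0,0,-0.18,0.14,0.03,0]}}

```text
clock: 64.62
position: [367.1, 61.0, 256.1]
ee_rot: [0.093, 0.996, 0.001, 0.001]
contact_force: [1.2, 0.8, -0.1]
gripper_width: 42.7
```

```bash
python3 view.py 59 t; python3 - <<'E'
from h import *
d=snap('top','t60');d2=snap('side','s60')
np.savez('pics/t60.npz',**d);np.savez('pics/s60.npz',**d2)
cv2.imwrite('pics/t60z.png',cv2.resize(cv2.imread('pics/t60.png')[90:260,365:540],None,fx=4,fy=3.5))
cv2.imwrite('pics/t60y.png',cv2.resize(cv2.imread('pics/t60.png')[190:320,250:370],None,fx=4.6,fy=4.6))
E
```

```text
64.62 [367.1  61.  256.1] F [ 1.2  0.8 -0.1] T [ 0.01 -0.16 -0.06] [0.093 0.996 0.001 0.001] 42.7
```

```bash
python3 - <<'E'
from bench import arm
import cv2,numpy as np
s=arm.read_state();print(s['clock'],s['position'],s['contact_force'])
a=arm.get_image('top')['color'];b=arm.get_image('side')['color']
v=np.hstack([cv2.resize(a,(400,300)),cv2.resize(b,(400,300))])
cv2.imwrite('pics/fin.png',v[:,:,::-1])
cv2.imwrite('pics/fint.png',cv2.resize(a,(800,600))[:,:,::-1])
E
```

```text
64.8167 [369.17177232  61.71681889 255.51469065] [-0.28337945 -0.08737353  0.07496246]
```

View pics/fint.png

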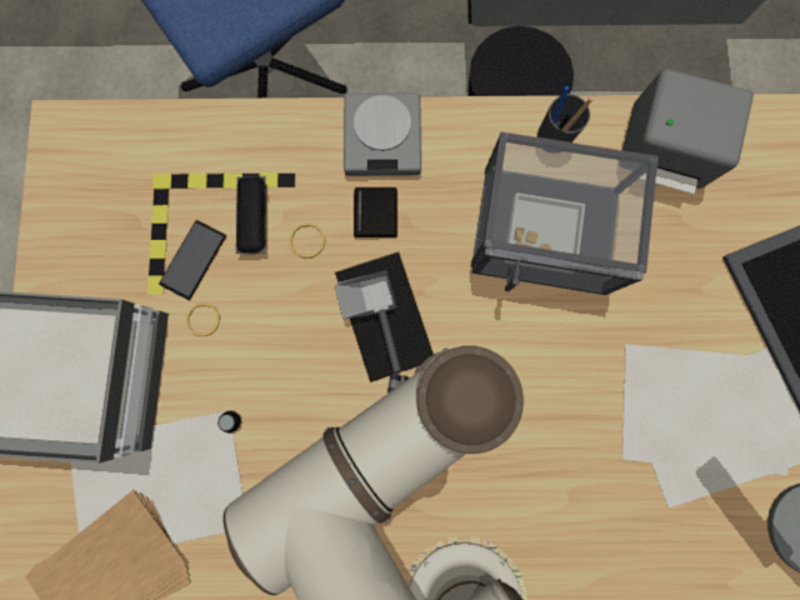

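View pics/fin.png

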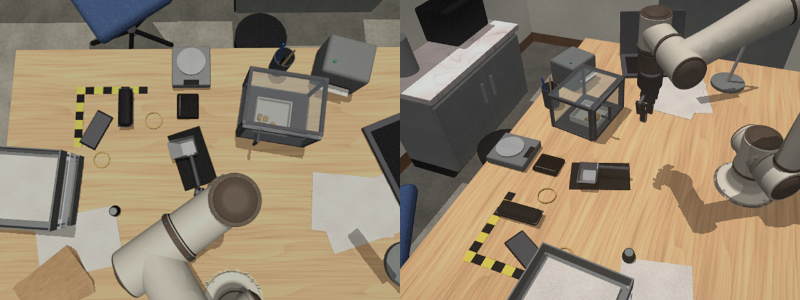

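The top view shows the door flush with the locker front (475–640, 250–290), gold pieces in the tray (515–550, 230–250), and the pan upright and empty on the mat (365, 295). The bystanders are where they were at the start. The arm is touching nothing.

```bash
python3 -c "from bench import arm; print(arm.job_done())"
```

```text
the job is handed in; nothing more can be done
None
```

The job is handed in at about 65 s. I gathered all five gold pieces (disc, square, cone, hexagon, bar) into the pan and opened the door by its handle. Holding the pan by its handle, I tipped all the pieces into the tray together. The pan then went back upright on the mat, and I shut the door by its handle until it met the stop.

**Last checks:**
- **Door:** it lies flush with the locker front in the top view.
- **Pan:** it is empty and upright on the mat, turned by about 17°, with its lip overhanging the mat's edge slightly.
- **Bystanders:** they look unmoved compared with the first picture.
- **Arm:** it is clear of everything, with about 0.3 N reading at the tool.
- **Pieces in the tray:** the final top view shows only about three, because the front frame hides the rest. The count of five comes from the pictures taken just after pouring.

**What did not go cleanly:**
- **First insertion:** the pan caught the tray's front corner at about 22 N, so I backed out and re-gripped it.
- **Tipping:** the moves have no tilt axis. I rolled the pan over the mat's edge to about 42°, then pushed the lip against the tray's inner wall to finish at about 70°.
- **Table press:** the fingertips pressed the table at about 71 N when picking the hexagon. That is below the 120 N wrist limit, but above the 40 N limit if fingertips count as the gripper's body.
- **Pan dragged:** two re-grips dragged the pan a little.
- **Camera disagreement:** the top and side views differed by 4–6 mm on the pieces' positions until I corrected for their height.

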